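# Put away two stacks of jeweller's forming blocks

### The arm

A 6-joint arm with a two-finger parallel gripper is mounted at the origin on the work surface. World frame = base frame: x ahead of the robot, y to its left, z up, the work surface at z = 0. Lengths are in m, angles in rad, forces in N, time in s.
With the tool pointing down it reaches from about 0.4 to 0.925 m from the base axis. Payload 3.4 kg.
Tool frame: the origin (TCP) lies on the centre line of the jaws, within the pads' length; the fingertips stand 22 mm ahead of it and the grasp point (between the pads) lies 3 mm ahead of it; z points along the fingers, y is the line along which they close (so a half turn about z gives the same grasp; the last joint's range is limited). The gripper opens to 85 mm and grips with 20 to 120 N. Pads are 22 mm wide; open, the fingers measure 114 mm over their backs; the gripper's body (76 mm by 85 mm) begins 54 mm behind the grasp point. The pads swing forward as they close: fully open they stand 13 mm farther back than shut.
Start: joints at [-1.218, 0.307, 1.506, -0, 1.328, -0.073], TCP at [0.238, -0.523, 0.253] pointing down, gripper open.
Joint ranges: [-3.12, 3.12], [-1.05, 2.28], [0.14, 2.33], [-1.42, 4.57], [0.1, 2.73], [-2.68, 2.68]. Speed limits (rad/s): [2.57, 2.57, 3.14, 3.14, 3.14, 3.14].

### API

Orientations are given as a unit quaternion [w, x, y, z].
In Python, from cell import get_state, eyes, env gives the robot as it stands.
- The arm moves only by the tool drive_tool, never from a script. Its argument "targets" is a list of rows, each a list of 7 numbers: the shift along the tool's x, y, z in cm, then the turn, a rotation vector about the tool's x, y, z in rad, then the opening, from 0 (shut) to 1 (fully open). In form: [[dx, dy, dz, ax, ay, az, gripper], ...]. A call has 1 to 5 rows; each row shifts and turns the commanded pose from where the row before left it, along the tool's axes as they then stand; what a row does not reach is not made up. A row lasts 1/12 s, in which the tool goes at most 41.7 mm and 7.16 degrees, less where a joint would pass 70% of its speed; a pose out of reach is approached as far as the arm can. A call is refused whole if a number of a shift passes 4.17 or a number of a turn 0.125, either way. A call with a gripper value outside its range is refused whole. The fingers move at their own pace and stop on an object; the grip force is fixed at half the most. Time passes only in rows, so rows that do not move let the fingers close. It gives the time, the measured TCP pose, the force, the opening and the grip force at its end, in the units of the state.
- get_state(): the state, without advancing time (a new reading comes with each control period).
- eyes.read_camera(name): name is "side" or "top" or "wrist"; returns (picture, depth): 420x560x3 uint8, red, green, blue; 420x560 float32, m along the optical axis (not along the pixel's ray), 0 where there is no reading.
- eyes.calibration(name): a dict with "camera_matrix" (3x3 intrinsics, pixels), "R" (3x3) and "t" (3): a world point X has camera coordinates R X + t; the wrist camera has in their place "mount" (4x4, takes a point from camera to tool coordinates, whose origin is the TCP and whose axes are the flange's). Camera axes: x right, y down, z forward; pixel columns grow to the right and rows downward; lengths in m; the calibration is good to about 2 mm. A picture is of the moment at which its call begins: read the wrist's pose just before it. calibration takes no time and is no camera call.
- env.job_done(): hands the job in; it is judged then, once.
The state is a dict: "time_s": time; "joints": joint angles; "dq": joint speeds; "joint_efforts": joint torques, N m; "tcp_pos": TCP position; "ee_rot": TCP orientation; "force": force on the tool from outside, world axes, zero at the start; "moment": the same for the moment, N m; "gripper_width": opening from 0.0 (shut) to 1.0 (fully open); "gripper_force": force on a finger pad.
Only numpy, scipy, OpenCV 4.12 (cv2) and the standard library are available. Lean on these libraries where they do the work, as an engineer would, in place of code of your own. Each camera call takes 0.05 s, during which the arm holds its last target. There are 200 camera calls.

### The job

Clear up the goldsmith's bench: take the two stacks of forming blocks apart and put each of the five pieces into the empty tray made to its shape and size, upright and flat on the tray's floor inside the rim. Set the pieces down, do not drop them; leave all five standing free in their trays.

Things in the scene. Friction and masses are not known exactly. Their poses are not given: they have to be found in the camera images.
- stake: Small steel doming stake, an upright cylinder 24 mm in diameter and 30 mm tall with a domed top (straight sides up to 23 mm); about 0.09 kg. Starts standing on the hexagonal block, at the top of the taller stack. Origin: centre of its underside, z up.
- hex_block: Hexagonal brass doming block, 40 mm across flats (46 mm across corners), 20 mm tall, dark dimples in its six side faces; about 0.23 kg. Two of its flats face its own +y and -y. Starts on the square or on the round block, with the stake on it. Origin: centre of its underside, z up.
- bar_block: Oblong steel swage block, 52 mm (own x) by 28 mm (own y), 20 mm tall, three dark grooves across its top; about 0.22 kg. Starts on the square or the round block, whichever does not carry the hexagonal one. Origin: centre of its underside, z up.
- square_block: Square steel bench block, 60 by 60 mm, 24 mm tall, sides along its own x and y; about 0.65 kg. Starts on the bench as the bottom of one stack. Origin: centre of its underside, z up.
- round_block: Round steel bench block, 62 mm in diameter, 24 mm tall; about 0.55 kg. Starts on the bench as the bottom of the other stack. Origin: centre of its underside, z up.
- small_tray: Small round tray, inside 42 mm across, outside 52 mm, for the stake. Fixed to the bench, dark wooden rim 5 mm wide, flat cork floor 4 mm above the bench, rim top 9 mm above the bench (so the rim stands 5 mm above the floor). Origin: centre of its underside, at bench height, z up.
- hex_tray: Hexagonal tray, inside 58 mm across flats, outside 68 mm, two flats facing its own +y and -y, for the hexagonal block. Fixed to the bench, dark wooden rim 5 mm wide, flat cork floor 4 mm above the bench, rim top 9 mm above the bench (so the rim stands 5 mm above the floor). Origin: centre of its underside, at bench height, z up.
- bar_tray: Oblong tray, inside 70 mm (own x) by 46 mm (own y), outside 80 by 56 mm, for the oblong block. Fixed to the bench, dark wooden rim 5 mm wide, flat cork floor 4 mm above the bench, rim top 9 mm above the bench (so the rim stands 5 mm above the floor). Origin: centre of its underside, at bench height, z up.
- square_tray: Square tray, inside 80 by 80 mm, outside 90 by 90 mm, sides along its own x and y, for the square block. Fixed to the bench, dark wooden rim 5 mm wide, flat cork floor 4 mm above the bench, rim top 9 mm above the bench (so the rim stands 5 mm above the floor). Origin: centre of its underside, at bench height, z up.
- round_tray: Large round tray, inside 84 mm across, outside 94 mm, for the round block. Fixed to the bench, dark wooden rim 5 mm wide, flat cork floor 4 mm above the bench, rim top 9 mm above the bench (so the rim stands 5 mm above the floor). Origin: centre of its underside, at bench height, z up.
Things that resemble listed ones, but are neither listed nor needed, are in the scene too. What is shaped like the stake but brown, green or pink is not meant.

How it is judged:
By the outcome, as a careful person would: the job done as asked, in the order asked, and still so for the second after the job is handed in, with the robot touching nothing.
It also fails if it takes over 115 s, if anything falls off the work surface, if the arm or the gripper's body presses on something with over 40 N, if the wrist force passes 120 N, or if a joint passes its speed limit or range.

## Working session

There is one attempt and no reset: what is moved stays moved. The work goes in short steps, Python scripts to look and compute and a tool call to move; the robot and the scene stay as the last step left them, time stands still between calls to the robot, and variables do not carry over. Pictures are saved under pics/ and viewed, at most 16 in all, crops included, and the job is handed in when it is done.

Besides the shell and the picture viewer there is one more tool, called by a JSON object that holds its "method" and its "body". drive_tool: Moves the arm, as the interface text tells. Its arguments: {"type":"object","properties":{"targets":{"type":"array"}},"required":["targets"]}

```bash
mkdir -p pics; ls
python3 - <<'E'
from cell import get_state, eyes, env
import cv2,numpy as np
s=get_state();print({k:np.round(v,3) for k,v in s.items()})
for n in("top","side"):
    p,d=eyes.read_camera(n);np.savez(f"pics/{n}0.npz",p=p,d=d);cv2.imwrite(f"pics/{n}0.png",p[:,:,::-1])
    c=eyes.calibration(n);print(n,c, (d==0).mean())
print(eyes.calibration("wrist"))
E
```

```text
pics
{'time_s': np.float64(0.0), 'joints': array([-1.217,  0.308,  1.508,  0.   ,  1.328, -0.074]), 'dq': array([-0.002,  0.001,  0.   ,  0.001, -0.001, -0.   ]), 'joint_efforts': array([-3.0000e-03, -4.5755e+01, -2.5192e+01, -0.0000e+00,  1.3000e-02,
       -0.0000e+00]), 'tcp_pos': array([ 0.238, -0.523,  0.252]), 'ee_rot': array([-0.001,  0.977,  0.212, -0.   ]), 'force': array([-0.031,  0.425,  0.052]), 'moment': array([ 0.006, -0.015, -0.003]), 'gripper_force': np.float64(0.0), 'gripper_width': np.float64(1.0)}
top {'camera_matrix': array([[409.10843732,   0.        , 276.52981751],
       [  0.        , 409.10843732, 210.15100137],
       [  0.        ,   0.        ,   1.        ]]), 'R': array([[ 0.16118146, -0.98692377,  0.00141395],
       [-0.96525861, -0.1579414 , -0.20815938],
       [ 0.20566076,  0.0321866 , -0.9780939 ]]), 't': array([-0.07558205,  0.59513756,  0.90536298])} 0.004022108843537415
side {'camera_matrix': array([[486.9354961 ,   0.        , 282.88707712],
       [  0.        , 486.9354961 , 204.03779605],
       [  0.        ,   0.        ,   1.        ]]), 'R': array([[ 0.99209526, -0.12514805,  0.00921717],
       [-0.07008791, -0.61354219, -0.7865454 ],
       [ 0.10408975,  0.77968195, -0.61746367]]), 't': array([-0.59656377,  0.08969629,  0.82851983])} 0.004221938775510204
{'camera_matrix': array([[309.16077402,   0.        , 277.76646633],
       [  0.        , 309.16077402, 207.92522056],
       [  0.        ,   0.        ,   1.        ]]), 'mount': array([[-4.45011950e-04, -9.53319112e-01, -3.01964356e-01,
         7.71810236e-02],
       [ 9.99999793e-01, -2.83714567e-04, -5.78019674e-04,
        -1.60390476e-04],
       [ 4.65365515e-04, -3.01964551e-01,  9.53319041e-01,
        -1.20008527e-01],
       [ 0.00000000e+00,  0.00000000e+00,  0.00000000e+00,
         1.00000000e+00]])}
```

View pics/top0.png

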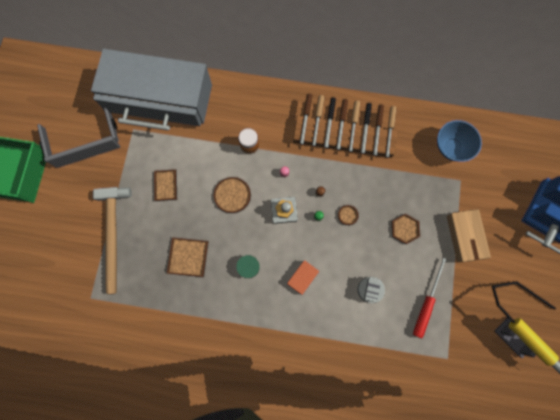

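View pics/side0.png

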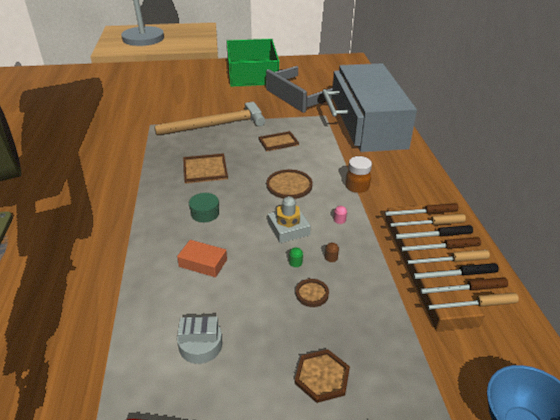

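The top view shows these items (column, row):
- Trays: bar (165,185), large round (232,195), square (188,257), small round (347,215), hex (405,229).
- Stacks: square + hex + stake at (285,208), round + bar at (372,290).

Things that could be taken for the stake: steel (285,206), pink (284,171), brown (321,191), green (319,216). The green tin (247,266) and red brick (303,277) are not listed. I choose the steel one on the stack and will check it in a crop.

```bash
cat > h.py <<'E'
import numpy as np,cv2
from cell import get_state, eyes, env
from scipy.spatial.transform import Rotation as Ro
def cam(n,s=None):
    c=eyes.calibration(n);K=c["camera_matrix"]
    if n=="wrist":
        q=s["ee_rot"];Rt=Ro.from_quat([q[1],q[2],q[3],q[0]]).as_matrix();M=c["mount"]
        Rwc=Rt@M[:3,:3];o=Rt@M[:3,3]+s["tcp_pos"];return K,Rwc.T,-Rwc.T@o
    return K,c["R"],c["t"]
def ray(C,uv):
    K,R,t=C;uv=np.atleast_2d(uv).astype(float)
    d=np.c_[(uv[:,0]-K[0,2])/K[0,0],(uv[:,1]-K[1,2])/K[1,1],np.ones(len(uv))]
    return -R.T@t,d@R
def plane(C,uv,z):
    o,d=ray(C,uv);return o+d*((z-o[2])/d[:,2])[:,None]
def tri(C1,u1,C2,u2):
    o1,d1=ray(C1,u1);o2,d2=ray(C2,u2);d1,d2=d1[0],d2[0]
    l=np.linalg.lstsq(np.c_[d1,-d2],o2-o1,rcond=None)[0]
    a,b=o1+l[0]*d1,o2+l[1]*d2;return (a+b)/2,np.linalg.norm(a-b)
def cloud(C,d):
    v,u=np.mgrid[:d.shape[0],:d.shape[1]];K,R,t=C
    P=np.stack([(u-K[0,2])/K[0,0]*d,(v-K[1,2])/K[1,1]*d,d],-1);return (P-t)@R
E
python3 - <<'E'
from h import *
D={n:np.load(f"pics/{n}0.npz") for n in("top","side")}
seed={"top":dict(bar=(165,185),round=(232,195),square=(188,257),small=(347,215),hex=(405,229)),
"side":dict(bar=(279,141),round=(290,184),square=(206,168),small=(312,292),hex=(322,375))}
cen={}
for n in D:
    C=cam(n);p=D[n]["p"];d=D[n]["d"]
    hsv=cv2.cvtColor(p,cv2.COLOR_RGB2HSV)
    m=((hsv[...,1]>75)).astype(np.uint8)
    P=cloud(C,d)
    k,lab,st,ce=cv2.connectedComponentsWithStats(m)
    for t,(u,v) in seed[n].items():
        w=lab[v-3:v+4,u-3:u+4];l=np.bincount(w[w>0]).argmax()
        c=max(cv2.findContours((lab==l).astype(np.uint8),0,1)[0],key=cv2.contourArea)
        c=cv2.convexHull(c)[:,0]
        X=plane(C,c,0.007)[:,:2]*1000
        r=cv2.minAreaRect(X.astype(np.float32))
        M=cv2.moments(X.astype(np.float32).reshape(-1,1,2));ctr=np.array([M['m10'],M['m01']])/M['m00']
        mi=cv2.moments(c.reshape(-1,1,2));cu=(mi['m10']/mi['m00'],mi['m01']/mi['m00']);cen[n,t]=cu
        fl=P[v-3:v+4,u-3:u+4,2]
        print(n,t,st[l][:4],"ctr",ctr.round(1),"rect",np.round(r[0],1),np.round(r[1],1),round(r[2],1),"floor z",np.median(fl).round(4))
for t in seed["top"]:
    x,e=tri(cam("top"),cen["top",t],cam("side"),cen["side",t]);print(t,x.round(4),e.round(4))
for n,(x,y,w,h) in {"top":(260,150,160,160),"side":(150,180,230,190)}.items():
    pass
a=cv2.resize(D["top"]["p"][155:315,260:420],(560,560),interpolation=cv2.INTER_CUBIC)
b=D["side"]["p"][185:375,165:325];b=cv2.resize(b,(236,280),interpolation=cv2.INTER_CUBIC)
b2=D["side"]["p"][185:245,260:330];b2=cv2.resize(b2,(236,202));o=np.zeros((560,800,3),np.uint8);o[:,:560]=a;o[:280,562:798]=b;o[282:484,562:798]=b2
cv2.imwrite("pics/crop1.png",o[:,:,::-1])
E
```

```text
top bar [154 170  23  31] ctr [630.3 313.6] rect [630.8 313.3] [78.7 55.6] 12.8 floor z 0.0045
top round [213 177  38  36] ctr [632.7 142.1] rect [632.7 141.7] [91.1 91.3] 36.6 floor z 0.0041
top square [167 238  41  39] ctr [461.1 220.5] rect [461.1 220.7] [88.5 90.8] 3.3 floor z 0.0046
top small [338 205  20  20] ctr [ 628.8 -153.8] rect [ 629.  -153.7] [48.8 47.6] 7.5 floor z 0.0044
top hex [392 214  28  30] ctr [ 617.4 -299.7] rect [ 617.3 -300.2] [73.1 66.9] 5.9 floor z 0.0042
side bar [259 131  40  20] ctr [629.3 305.6] rect [629.3 305.4] [81.9 66.9] 13.2 floor z 0.0024
side round [267 169  45  30] ctr [631.1 135.2] rect [630.5 135.9] [100.9  90.8] 80.2 floor z 0.0024
side square [183 153  45  31] ctr [460.1 212. ] rect [460.1 211.9] [ 89.5 101.6] 3.8 floor z 0.0021
side small [295 279  34  28] ctr [ 626.8 -159.3] rect [ 626.7 -159.8] [55.8 52.3] 83.3 floor z 0.0026
side hex [295 349  55  54] ctr [ 615.5 -303.7] rect [ 615.1 -303.8] [81.4 68.5] 68.6 floor z 0.0027
bar [6.308e-01 3.155e-01 5.000e-04] 0.0011
round [6.331e-01 1.430e-01 1.000e-04] 0.0016
square [ 0.4601  0.2222 -0.0013] 0.002
small [ 0.629  -0.1547  0.001 ] 0.0021
hex [ 0.6174 -0.3015  0.0008] 0.0021
```

View pics/crop1.png

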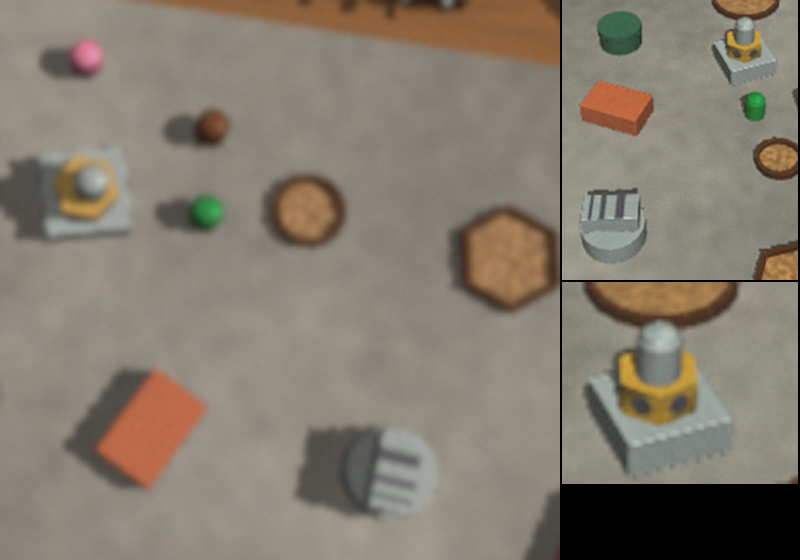

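The chosen stake is the grey one on the yellow hex block on the square (crop 90,185); the look-alikes are pink, brown and green. The bar is on the round block (crop 395,475). Now I'll measure the stacks by depth layers and by two-view rays.

Run:
```python
from h import *
for n in("top","side"):
    D=np.load(f"pics/{n}0.npz");C=cam(n);P=cloud(C,D["d"])
    for nm,(x,y) in dict(A=(.60,0.0),B=(.44,-.23)).items():
        Q=P[(abs(P[...,0]-x)<.1)&(abs(P[...,1]-y)<.09)]
        print(n,nm,np.histogram(Q[:,2],np.arange(.01,.085,.005)))
        for lo,hi in((.018,.029),(.038,.05),(.055,.08)):
            q=Q[(Q[:,2]>lo)&(Q[:,2]<hi)]
            if len(q)>8:
                r=cv2.minAreaRect((q[:,:2]*1000).astype(np.float32));print(lo,len(q),np.round(r[0],1),np.round(r[1],1),round(r[2],1),q.min(0).round(3),q.max(0).round(3))
# two-view: stake dome top, brightest steel; square by mask
```

```text
top A (array([ 19,  22, 210, 212,  49,   7,  78,  69,   4,   7,   2,  21,  44,
        14,   0]), array([0.01 , 0.015, 0.02 , 0.025, 0.03 , 0.035, 0.04 , 0.045, 0.05 ,
       0.055, 0.06 , 0.065, 0.07 , 0.075, 0.08 , 0.085]))
0.018 414 [639.9 -23.3] [122.  128.6] 2.1 [ 0.577 -0.089  0.018] [0.699 0.041 0.029]
0.038 153 [610.5   5. ] [40.2 43.8] 56.8 [ 0.59  -0.018  0.038] [0.631 0.027 0.049]
0.055 88 [610.2   1.7] [22.3 21.4] 10.0 [ 0.599 -0.01   0.056] [0.622 0.013 0.078]
top B (array([ 12,  14, 138, 100,  10,  13, 169, 113,   1,   0,   0,   0,   0,
         0,   0]), array([0.01 , 0.015, 0.02 , 0.025, 0.03 , 0.035, 0.04 , 0.045, 0.05 ,
       0.055, 0.06 , 0.065, 0.07 , 0.075, 0.08 , 0.085]))
0.018 242 [ 453.5 -229.9] [60.5 60.2] 78.2 [ 0.423 -0.26   0.019] [ 0.484 -0.2    0.029]
0.038 288 [ 453.7 -228. ] [28.7 51.7] 84.8 [ 0.427 -0.244  0.039] [ 0.48  -0.212  0.049]
side A (array([107, 119, 433, 166,  56,  53, 160,  29,  28,  30,  31,  48,  49,
         0,   0]), array([0.01 , 0.015, 0.02 , 0.025, 0.03 , 0.035, 0.04 , 0.045, 0.05 ,
       0.055, 0.06 , 0.065, 0.07 , 0.075, 0.08 , 0.085]))
0.018 624 [637.8 -31.3] [117.  124.1] 89.9 [ 0.576 -0.09   0.018] [0.7   0.027 0.029]
0.038 216 [609.6  -2.8] [40.5 39. ] 84.1 [ 0.589 -0.023  0.038] [0.63  0.019 0.05 ]
0.055 158 [608.9  -4.7] [21.1 21.3] 88.6 [ 0.598 -0.015  0.055] [0.62  0.006 0.074]
side B (array([100,  93, 485,  99,  92,  97, 659,   7,   0,   0,   0,   0,   0,
         0,   0]), array([0.01 , 0.015, 0.02 , 0.025, 0.03 , 0.035, 0.04 , 0.045, 0.05 ,
       0.055, 0.06 , 0.065, 0.07 , 0.075, 0.08 , 0.085]))
0.018 604 [ 454.6 -244.4] [61.1 40.2] 8.7 [ 0.423 -0.265  0.018] [ 0.483 -0.22   0.029]
0.038 702 [ 453.  -231.6] [30.4 51.8] 85.1 [ 0.426 -0.248  0.038] [ 0.479 -0.216  0.046]
```

{"method": "drive_tool", "body": {"targets": [[2.78,-1.61,0.25,0,0,0,1],[2.78,-1.61,0.25,0,0,0,1],[2.78,-1.61,0.25,0,0,0,1],[2.78,-1.61,0.25,0,0,0,1],[2.78,-1.61,0.25,0,0,0,1]]}}

```text
time_s: 0.52
tcp_pos: [0.3315, -0.3911, 0.2402]
ee_rot: [-0.001, 0.977, 0.211, -0.0]
force: [0.0, -0.5, -0.1]
gripper_width: 1.004
gripper_force: 0.0
```

{"method": "drive_tool", "body": {"targets": [[2.78,-1.61,0.25,0,0,0,1],[2.78,-1.61,0.25,0,0,0,1],[2.78,-1.61,0.25,0,0,0,1],[2.78,-1.61,0.25,0,0,0,1],[2.78,-1.61,0.25,0,0,0,1]]}}

```text
time_s: 0.93
tcp_pos: [0.4248, -0.2602, 0.2279]
ee_rot: [-0.0, 0.977, 0.212, -0.0]
force: [0.4, -0.4, 0.6]
gripper_width: 1.0
gripper_force: 0.0
```

{"method": "drive_tool", "body": {"targets": [[2.78,-1.61,0.25,0,0,0,1],[2.78,-1.61,0.25,0,0,0,1],[2.78,-1.61,0.25,0,0,0,1],[2.78,-1.61,0.25,0,0,0,1],[2.78,-1.61,0.25,0,0,0,1]]}}

```text
time_s: 1.35
tcp_pos: [0.518, -0.1294, 0.2153]
ee_rot: [-0.0, 0.977, 0.212, -0.0]
force: [0.1, -0.5, 0.9]
gripper_width: 1.001
gripper_force: 0.0
```

{"method": "drive_tool", "body": {"targets": [[2.78,-1.61,0.25,0,0,0,1],[2.78,-1.61,0.25,0,0,0,1],[2.78,-1.61,0.25,0,0,0,1],[2.78,-1.61,0.25,0,0,0,1],[2.78,-1.61,0.25,0,0,0,1]]}}

```text
time_s: 1.77
tcp_pos: [0.6112, 0.0014, 0.2026]
ee_rot: [-0.0, 0.977, 0.212, -0.001]
force: [0.6, -0.4, -1.2]
gripper_width: 0.998
gripper_force: 0.0
```

```bash
cat >> h.py <<'E'
def shot(name):
    s=get_state();p,d=eyes.read_camera("wrist");C=cam("wrist",s)
    cv2.imwrite(f"pics/{name}.png",p[:,:,::-1]);return s,p,d,C
def go(s,x,y,z):
    q=s["ee_rot"];Rt=Ro.from_quat([q[1],q[2],q[3],q[0]]).as_matrix()
    print("to",(x,y,z),"tool cm",(Rt.T@(np.array([x,y,z])-s["tcp_pos"])*100).round(2),"heading",np.degrees(np.arctan2(Rt[1,0],Rt[0,0])).round(2),"tilt",Rt[:,2].round(3))
def layers(P,x,y,w,L):
    Q=P[(abs(P[...,0]-x)<w)&(abs(P[...,1]-y)<w)]
    for lo,hi in L:
        q=Q[(Q[:,2]>lo)&(Q[:,2]<hi)]
        if len(q)>8:
            r=cv2.minAreaRect((q[:,:2]*1000).astype(np.float32));print(lo,len(q),"zmed",np.median(q[:,2]).round(4),"rect",np.round(r[0],1),np.round(r[1],1),round(r[2],1))
E
python3 - <<'E'
from h import *
s,p,d,C=shot("w1");print(s["tcp_pos"],s["force"],s["time_s"])
P=cloud(C,d)
layers(P,.61,0,.045,[(.02,.028),(.04,.048),(.055,.08),(.07,.08)])
go(s,.61,0,.2)
E
```

```text
[0.61116567 0.00135949 0.20264417] [ 0.57834131 -0.4044662  -1.16705861] 1.7667
0.02 1851 zmed 0.0232 rect [612.    4.5] [60. 60.] 14.7
0.04 876 zmed 0.0433 rect [610.3   4.2] [45.4 39.4] 25.4
0.055 621 zmed 0.071 rect [610.6   0.7] [22.9 23.1] 37.5
0.07 361 zmed 0.0722 rect [6.105e+02 6.000e-01] [18.6 18.5] 10.6
to (0.61, 0, 0.2) tool cm [-0.16  0.08  0.26] heading 24.46 tilt [-0.001 -0.    -1.   ]
```

View pics/w1.png

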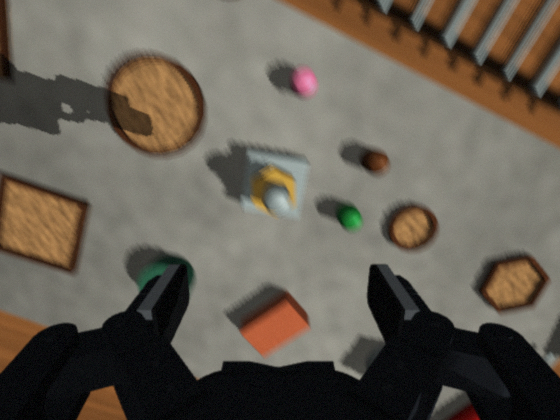

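Run:
```python
from h import *
s,p,d,C=shot("w1b");M=eyes.calibration("wrist")["mount"];K=C[0]
v,u=np.mgrid[:420,:560];Q=np.stack([(u-K[0,2])/K[0,0]*d,(v-K[1,2])/K[1,1]*d,d],-1)@M[:3,:3].T+M[:3,3]
q=Q[(d>0)&(Q[...,2]<.05)&(abs(Q[...,1])<.08)&(abs(Q[...,0])<.05)]
for sg in(1,-1):
    w=q[q[:,1]*sg>0];t=w[w[:,2]>w[:,2].max()-.004];print(w[:,2].max(),np.percentile(w[:,2],99),t.min(0).round(4),t.max(0).round(4))
```

```text
0.010442996535083043 0.0029347911213910473 [-0.0101  0.0419  0.0065] [0.01   0.0429 0.0104]
0.010124643236418401 0.002688110941698086 [-0.0114 -0.0435  0.0062] [ 0.01   -0.0426  0.0101]
```

{"method": "drive_tool", "body": {"targets": [[-0.08,0.04,2.0,0,0,0,1],[0,0,2.0,0,0,0,1],[0,0,2.0,0,0,0,1],[0,0,2.0,0,0,0,1],[0,0,1.0,0,0,0,0.8]]}}

```text
time_s: 2.28
tcp_pos: [0.608, -0.0012, 0.1106]
ee_rot: [-0.001, 0.977, 0.212, -0.002]
force: [-0.6, 0.7, 0.4]
gripper_width: 0.884
gripper_force: 0.0
```

{"method": "drive_tool", "body": {"targets": [[0,0,0,0,0,0,0.8],[0,0,0,0,0,0,0.8]]}}

```text
time_s: 2.45
tcp_pos: [0.6098, -0.0012, 0.1129]
ee_rot: [-0.0, 0.977, 0.212, -0.001]
force: [0.4, 0.2, -0.3]
gripper_width: 0.8
gripper_force: 0.0
```

{"method": "drive_tool", "body": {"targets": [[0.1,-0.1,1.0,0,0,0,0.6],[0,0,1.0,0,0,0,0.6],[0,0,1.0,0,0,0,0.6],[0,0,1.0,0,0,0,0.6],[0,0,0,0,0,0,0.5]]}}

```text
time_s: 2.87
tcp_pos: [0.609, 0.0006, 0.0709]
ee_rot: [-0.001, 0.977, 0.212, -0.002]
force: [-0.7, -0.4, -0.2]
gripper_width: 0.504
gripper_force: 0.0
```

Run:
```python
from h import *
s,p,d,C=shot("w2");go(s,.6106,.0007,.0725);print(s["tcp_pos"],s["gripper_width"],s["force"])
```

```text
to (0.6106, 0.0007, 0.0725) tool cm [ 0.15  0.06 -0.16] heading 24.46 tilt [-0.004  0.    -1.   ]
[6.08997931e-01 5.90211218e-04 7.08615387e-02] 0.504296844623105 [-0.68669125 -0.41825155 -0.19288197]
```

View pics/w2.png

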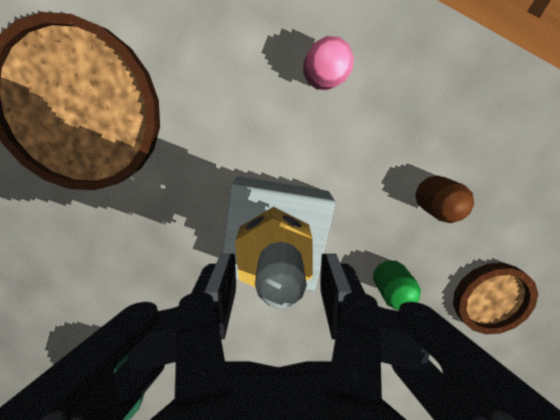

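The stake (280,272) is centred between the pads and the tips are clear of the hex block. I'll close and lift.

{"method": "drive_tool", "body": {"targets": [[0.1,0,-0.1,0,0,0,0.0],[0,0,0,0,0,0,0.0],[0,0,0,0,0,0,0.0],[0,0,0,0,0,0,0.0],[0,0,0,0,0,0,0]]}}

```text
time_s: 3.33
tcp_pos: [0.6122, 0.0009, 0.0749]
ee_rot: [0.0, 0.977, 0.212, 0.001]
force: [0.4, -0.0, 1.3]
gripper_width: 0.251
gripper_force: 58.9
```

{"method": "drive_tool", "body": {"targets": [[0,0,-0.5,0,0,0,0.0],[0,0,-1.5,0,0,0,0.0],[0,0,-2,0,0,0,0.0],[0,0,-2.5,0,0,0,0.0],[0,0,-2.5,0,0,0,0]]}}

```text
time_s: 3.75
tcp_pos: [0.6109, 0.0009, 0.1649]
ee_rot: [-0.0, 0.977, 0.212, -0.001]
force: [0.3, 0.4, -0.6]
gripper_width: 0.25
gripper_force: 58.8
```

{"method": "drive_tool", "body": {"targets": [[-0.5,1.5,0,0,0,0,0.0],[-1,3,0,0,0,0,0.0],[-1,3,0,0,0,0,0.0],[-1,3,0,0,0,0,0.0],[-1,3,0,0,0,0,0]]}}

```text
time_s: 4.17
tcp_pos: [0.6264, -0.1417, 0.1648]
ee_rot: [0.0, 0.977, 0.212, 0.0]
force: [0.3, 0.2, -0.9]
gripper_width: 0.248
gripper_force: 58.9
```

{"method": "drive_tool", "body": {"targets": [[-0.2,1.0,0,0,0,0,0.0],[0,0,0,0,0,0,0.0],[0,0,0,0,0,0,0.0]]}}

```text
time_s: 4.42
tcp_pos: [0.6286, -0.1505, 0.1642]
ee_rot: [-0.001, 0.977, 0.211, -0.0]
force: [-0.5, 0.2, -1.3]
gripper_width: 0.248
gripper_force: 58.9
```

```bash
cat >> h.py <<'E'
def tray(p,C,xy,z=.009,w=None):
    hsv=cv2.cvtColor(p,cv2.COLOR_RGB2HSV);m=(hsv[...,1]>75).astype(np.uint8)
    K,R,t=C;c=R@np.array([*xy,.006])+t;uv=(K@c/c[2])[:2].round().astype(int);print("seen at",uv)
    k,lab=cv2.connectedComponents(m);l=lab[uv[1],uv[0]]
    cs=max(cv2.findContours((lab==l).astype(np.uint8),0,1)[0],key=cv2.contourArea)
    X=(plane(C,cv2.convexHull(cs)[:,0],z)[:,:2]*1000).astype(np.float32)
    r=cv2.minAreaRect(X);M=cv2.moments(X.reshape(-1,1,2))
    print("tray ctr",np.round([M['m10']/M['m00'],M['m01']/M['m00']],1),"rect",np.round(r[0],1),np.round(r[1],1),round(r[2],1))
E
python3 - <<'E'
from h import *
s,p,d,C=shot("w3");print(s["tcp_pos"],s["gripper_width"],s["gripper_force"],s["force"],s["time_s"])
tray(p,C,(.629,-.154));go(s,.629,-.154,.15)
P=cloud(C,d);layers(P,.61,.004,.045,[(.02,.028),(.04,.048),(.055,.08)])
E
```

```text
[ 0.62857322 -0.15052817  0.1642226 ] 0.24762433939200917 58.91687415540218 [-0.49481733  0.23347151 -1.33439508] 4.4167
seen at [282 198]
tray ctr [ 627.6 -155.3] rect [ 627.4 -155.3] [52.1 51.2] 24.4
to (0.629, -0.154, 0.15) tool cm [-0.1   0.34  1.42] heading 24.36 tilt [-0.001  0.001 -1.   ]
0.02 2557 zmed 0.0233 rect [611.9   3.9] [60.3 60.5] 14.9
0.04 2459 zmed 0.0433 rect [610.5   3.5] [45.2 41. ] 85.3
```

View pics/w3.png

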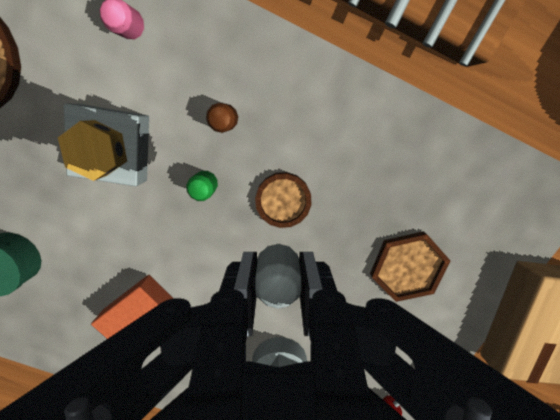

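{"method": "drive_tool", "body": {"targets": [[-0.26,0.38,2,0,0,0,0.0],[0,0,3,0,0,0,0.0],[0,0,3,0,0,0,0.0],[0,0,2.5,0,0,0,0.0],[0,0,1.5,0,0,0,0]]}}

```text
time_s: 4.88
tcp_pos: [0.6259, -0.1521, 0.0415]
ee_rot: [-0.002, 0.977, 0.213, -0.002]
force: [-0.3, -0.1, -0.8]
gripper_width: 0.252
gripper_force: 58.9
```

{"method": "drive_tool", "body": {"targets": [[0,0,0.4,0,0,0,0.0],[0,0,0,0,0,0,0.0],[0,0,0,0,0,0,0]]}}

```text
time_s: 5.13
tcp_pos: [0.6287, -0.154, 0.041]
ee_rot: [0.0, 0.977, 0.212, 0.0]
force: [0.2, -0.1, -0.2]
gripper_width: 0.251
gripper_force: 58.9
```

Run:
```python
from h import *
s,p,d,C=shot("w4");print(s["tcp_pos"],s["force"]);go(s,.6278,-.155,.034)
p,d=eyes.read_camera("side");P=cloud(cam("side"),d);layers(P,.628,-.155,.02,[(.012,.05)])
q=P[(abs(P[...,0]-.628)<.011)&(abs(P[...,1]+.16)<.011)];print("top z",np.sort(q[:,2])[-30:].round(3))
```

```text
[ 0.62866175 -0.15404201  0.04098283] [ 0.2102633  -0.08075473 -0.18677723]
to (0.6278, -0.155, 0.034) tool cm [-0.12  0.05  0.7 ] heading 24.53 tilt [ 0.001  0.    -1.   ]
0.012 290 zmed 0.035 rect [ 624.7 -157.6] [21.3 48.9] 27.6
top z [0.43  0.43  0.43  0.43  0.43  0.43  0.43  0.43  0.43  0.43  0.43  0.43
 0.43  0.43  0.43  0.43  0.43  0.43  0.43  0.43  0.43  0.43  0.43  0.43
 0.43  0.431 0.431 0.431 0.431 0.431]
```

{"method": "drive_tool", "body": {"targets": [[-0.1,0.05,0.4,0,0,0,0.0],[0,0,0,0,0,0,0]]}}

```text
time_s: 5.4
tcp_pos: [0.6278, -0.1562, 0.0371]
ee_rot: [0.0, 0.977, 0.212, 0.001]
force: [-0.1, -0.1, -0.7]
gripper_width: 0.242
gripper_force: 58.9
```

{"method": "drive_tool", "body": {"targets": [[0,0,0.1,0,0,0,0.0],[0,0,0,0,0,0,0]]}}

```text
time_s: 5.57
tcp_pos: [0.6274, -0.1561, 0.0355]
ee_rot: [0.0, 0.977, 0.212, 0.0]
force: [-0.9, -0.8, -1.1]
gripper_width: 0.255
gripper_force: 58.9
```

{"method": "drive_tool", "body": {"targets": [[0,0,0.1,0,0,0,0.0],[0,0,0,0,0,0,0]]}}

```text
time_s: 5.73
tcp_pos: [0.6276, -0.1561, 0.0348]
ee_rot: [0.0, 0.977, 0.212, 0.0]
force: [-0.9, -0.4, 2.8]
gripper_width: 0.255
gripper_force: 59.3
```

{"method": "drive_tool", "body": {"targets": [[0,0,0,0,0,0,0.45],[0,0,0,0,0,0,0.55],[0,0,0,0,0,0,0.6],[0,0,0,0,0,0,0.6]]}}

```text
time_s: 6.07
tcp_pos: [0.6274, -0.156, 0.0342]
ee_rot: [-0.0, 0.977, 0.212, -0.0]
force: [0.2, -0.4, 0.3]
gripper_width: 0.601
gripper_force: 0.0
```

{"method": "drive_tool", "body": {"targets": [[0,0,-1,0,0,0,0.6],[0,0,-2,0,0,0,0.6],[0,0,-3,0,0,0,0.8],[0,0,-3.5,0,0,0,0.8],[0,0,-3.5,0,0,-0.015,0.8]]}}

```text
time_s: 6.48
tcp_pos: [0.6268, -0.1558, 0.1657]
ee_rot: [-0.0, 0.976, 0.219, -0.001]
force: [0.9, 0.1, -0.6]
gripper_width: 0.8
gripper_force: 0.0
```

{"method": "drive_tool", "body": {"targets": [[0.5,-1.5,0,0,0,0,0.8],[1.0,-3.0,0,0,0,0,0.8],[1.0,-3.0,0,0,0,0,0.8],[1.0,-3.0,0,0,0,0,0.8],[1,-3,0,0,0,0,0.8]]}}

```text
time_s: 6.9
tcp_pos: [0.6101, -0.0135, 0.1652]
ee_rot: [0.0, 0.976, 0.219, 0.001]
force: [0.1, 0.5, 0.5]
gripper_width: 0.8
gripper_force: 0.0
```

{"method": "drive_tool", "body": {"targets": [[0.5,-1.6,0,0,0,0,0.8],[0,0,0,0,0,0,0.8],[0,0,0,0,0,0,0.8]]}}

```text
time_s: 7.15
tcp_pos: [0.608, 0.0029, 0.1649]
ee_rot: [0.0, 0.975, 0.22, 0.0]
force: [1.4, 0.4, 0.5]
gripper_width: 0.803
gripper_force: 0.0
```

Run:
```python
from h import *
s,p,d,C=shot("w5");print(s["tcp_pos"],s["gripper_width"],s["time_s"])
P=cloud(C,d);layers(P,.61,.004,.045,[(.02,.028),(.04,.048)]);layers(P,.628,-.155,.018,[(.012,.05)])
go(s,.6105,.0036,.0505)
```

```text
[0.60796767 0.00290961 0.16487357] 0.8026165943870983 7.15
0.02 2333 zmed 0.0232 rect [611.9   4.4] [60.2 60.1] 15.0
0.04 1992 zmed 0.0432 rect [610.4   4.2] [45.2 39.5] 26.6
0.012 704 zmed 0.029 rect [ 626.6 -154.6] [21.5 23.5] 53.7
to (0.6105, 0.0036, 0.0505) tool cm [ 0.25  0.04 11.44] heading 25.45 tilt [ 0.001 -0.    -1.   ]
```

View pics/w5.png

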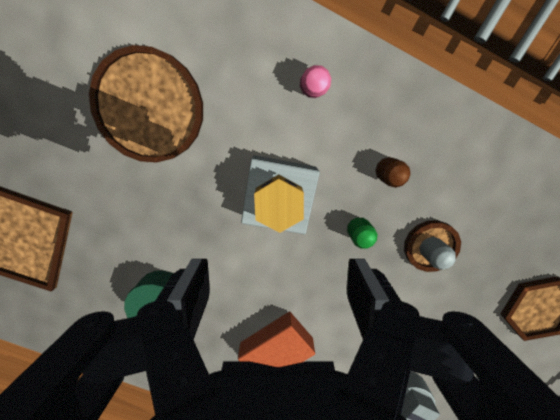

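The stake stands upright in its tray (435,250). The hex block's flats (278,205) face left and right, toward the jaws, so I'll go down.

{"method": "drive_tool", "body": {"targets": [[0.25,0.0,2,0,0,0,0.8],[0,0,3,0,0,0,0.8],[0,0,3,0,0,0,0.75],[0,0,2,0,0,0,0.75],[0,0,1,0,0,0,0.75]]}}

```text
time_s: 7.62
tcp_pos: [0.6087, 0.0014, 0.0515]
ee_rot: [-0.0, 0.976, 0.218, -0.002]
force: [-1.3, 0.0, 0.0]
gripper_width: 0.749
gripper_force: 0.0
```

{"method": "drive_tool", "body": {"targets": [[0,0,0.4,0,0,0,0.75],[0,0,0,0,0,0,0.75]]}}

```text
time_s: 7.78
tcp_pos: [0.6103, 0.002, 0.0497]
ee_rot: [-0.0, 0.976, 0.219, -0.001]
force: [0.0, -0.2, -0.3]
gripper_width: 0.753
gripper_force: 0.0
```

Run:
```python
from h import *
s,p,d,C=shot("w6");go(s,.6105,.0038,.0505)
P=cloud(C,d);layers(P,.61,.004,.045,[(.02,.028),(.04,.048)])
```

```text
to (0.6105, 0.0038, 0.0505) tool cm [ 0.09 -0.16 -0.08] heading 25.24 tilt [-0.001 -0.    -1.   ]
0.02 5731 zmed 0.0233 rect [611.9   4.2] [60.5 60.1] 14.7
0.04 6657 zmed 0.0433 rect [612.5   1.5] [44.2 86.3] 44.0
```

{"method": "drive_tool", "body": {"targets": [[0.05,-0.12,-0.05,0,0,0,0.3],[0,0,0,0,0,0,0.0],[0,0,0,0,0,0,0],[0,0,0,0,0,0,0],[0,0,0,0,0,0,0]]}}

```text
time_s: 8.25
tcp_pos: [0.6117, 0.0041, 0.0529]
ee_rot: [0.001, 0.976, 0.219, 0.002]
force: [-0.3, -0.7, 6.3]
gripper_width: 0.449
gripper_force: 61.4
```

{"method": "drive_tool", "body": {"targets": [[0,0,-0.5,0,0,0,0.0],[0,0,-1.5,0,0,0,0.0],[0,0,-2.5,0,0,0,0.0],[0,0,-3,0,0,0,0.0],[0,0,-3,0,0,0,0]]}}

```text
time_s: 8.67
tcp_pos: [0.6089, 0.0046, 0.1562]
ee_rot: [-0.001, 0.976, 0.219, -0.001]
force: [1.0, -0.3, -2.1]
gripper_width: 0.451
gripper_force: 60.7
```

Run:
```python
from h import *
s,p,d,C=shot("w7");print(s["gripper_width"],s["gripper_force"],s["force"]);go(s,.6172,-.300,.158)
P=cloud(C,d);layers(P,.612,.004,.06,[(.018,.028),(.04,.048)]);layers(P,.62,-.43,.07,[(.03,.15)])
```

```text
0.45091783994546414 60.65366470080335 [ 1.03011767 -0.31526958 -2.11728045]
to (0.6172, -0.3, 0.158) tool cm [-12.28  27.88  -0.2 ] heading 25.32 tilt [-0.003  0.    -1.   ]
0.018 4514 zmed 0.0232 rect [611.9   4.4] [60.2 60. ] 15.1
```

{"method": "drive_tool", "body": {"targets": [[-0.8,1.8,0,0,0,0,0],[-1.3,3.0,0,0,0,0,0],[-1.3,3.0,0,0,0,0,0],[-1.3,3.0,0,0,0,0,0],[-1.3,3.0,0,0,0,0,0]]}}

```text
time_s: 9.13
tcp_pos: [0.6144, -0.1469, 0.1558]
ee_rot: [-0.0, 0.976, 0.22, -0.0]
force: [-0.3, 0.1, -2.2]
gripper_width: 0.448
gripper_force: 60.8
```

{"method": "drive_tool", "body": {"targets": [[-1.3,3.0,0,0,0,0,0],[-1.3,3.0,0,0,0,0,0],[-1.3,3.0,0,0,0,0,0],[-1.3,3.0,0,0,0,0,0],[-1.1,2.1,0,0,0,0,0]]}}

```text
time_s: 9.55
tcp_pos: [0.6181, -0.3033, 0.1555]
ee_rot: [0.0, 0.976, 0.219, -0.0]
force: [0.3, 0.3, -2.9]
gripper_width: 0.451
gripper_force: 60.8
```

{"method": "drive_tool", "body": {"targets": [[0,0,0,0,0,0.12,0],[0,0,0,0,0,0.12,0],[0,0,0,0,0,0.1,0],[0,0,0,0,0,0,0],[0,0,0,0,0,0,0]]}}

```text
time_s: 9.97
tcp_pos: [0.6179, -0.3002, 0.1555]
ee_rot: [-0.0, 0.999, 0.052, -0.0]
force: [-0.2, -0.8, -3.4]
gripper_width: 0.449
gripper_force: 60.9
```

Run:
```python
from h import *
s,p,d,C=shot("w8");print(s["tcp_pos"],s["time_s"],s["joints"].round(2));tray(p,C,(.617,-.300));go(s,.6172,-.300,.035)
```

```text
[ 0.61794824 -0.30022307  0.15547118] 9.9667 [-0.51  0.54  1.38  0.    1.23  0.95]
seen at [278 200]
tray ctr [ 558.5 -306. ] rect [ 568. -302.] [172.8 101.1] 8.8
to (0.6172, -0.3, 0.035) tool cm [-0.06 -0.02 12.05] heading 6.0 tilt [-0.001  0.001 -1.   ]
```

View pics/w8.png

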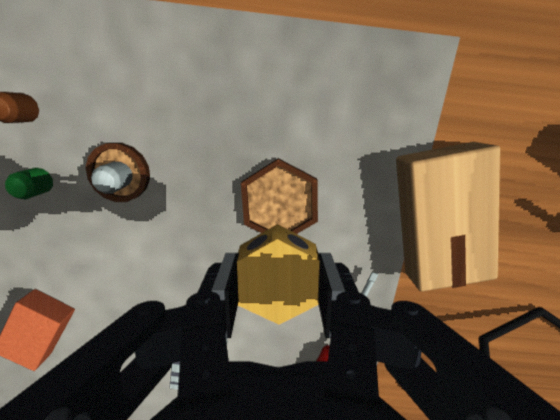

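The hex block is held level over its tray (279,198), with flats matching. The wooden box (400,200) is clear if I open to about 0.65. Lowering.

{"method": "drive_tool", "body": {"targets": [[0,0,2,0,0,0,0],[0,0,3,0,0,0,0],[0,0,3,0,0,0,0],[0,0,2.5,0,0,0,0],[0,0,1.1,0,0,0,0]]}}

```text
time_s: 10.43
tcp_pos: [0.6161, -0.2988, 0.036]
ee_rot: [-0.002, 0.999, 0.052, -0.003]
force: [-1.0, 0.1, -2.7]
gripper_width: 0.45
gripper_force: 60.9
```

{"method": "drive_tool", "body": {"targets": [[0,0,0.3,0,0,0,0],[0,0,0,0,0,0,0],[0,0,0,0,0,0,0]]}}

```text
time_s: 10.68
tcp_pos: [0.6196, -0.301, 0.0382]
ee_rot: [0.001, 0.999, 0.051, 0.001]
force: [0.2, 0.1, -1.7]
gripper_width: 0.448
gripper_force: 60.9
```

{"method": "drive_tool", "body": {"targets": [[0,0,0.1,0,0,0,0],[0,0,0,0,0,0,0]]}}

```text
time_s: 10.85
tcp_pos: [0.6195, -0.3012, 0.0377]
ee_rot: [0.001, 0.999, 0.051, 0.001]
force: [-0.3, -0.2, -2.5]
gripper_width: 0.447
gripper_force: 60.9
```

{"method": "drive_tool", "body": {"targets": [[0,0,0.4,0,0,0,0],[0,0,0,0,0,0,0]]}}

```text
time_s: 11.02
tcp_pos: [0.6195, -0.3011, 0.0329]
ee_rot: [0.001, 0.999, 0.051, 0.001]
force: [1.3, -0.7, 0.4]
gripper_width: 0.449
gripper_force: 61.2
```

{"method": "drive_tool", "body": {"targets": [[0,0,0.1,0,0,0,0],[0,0,0,0,0,0,0]]}}

```text
time_s: 11.18
tcp_pos: [0.6195, -0.3012, 0.0329]
ee_rot: [0.001, 0.999, 0.051, 0.001]
force: [-1.2, 0.4, 6.1]
gripper_width: 0.451
gripper_force: 61.9
```

{"method": "drive_tool", "body": {"targets": [[0,0,0.1,0,0,0,0],[0,0,0,0,0,0,0]]}}

```text
time_s: 11.35
tcp_pos: [0.6195, -0.3012, 0.0329]
ee_rot: [0.001, 0.999, 0.051, 0.002]
force: [-2.4, 1.3, 11.1]
gripper_width: 0.452
gripper_force: 62.5
```

{"method": "drive_tool", "body": {"targets": [[0,0,-0.1,0,0,0,0.5],[0,0,0,0,0,0,0.6],[0,0,0,0,0,0,0.65],[0,0,0,0,0,0,0.65]]}}

```text
time_s: 11.68
tcp_pos: [0.6182, -0.3005, 0.0306]
ee_rot: [-0.0, 0.999, 0.051, -0.0]
force: [0.6, -0.5, 0.4]
gripper_width: 0.647
gripper_force: 0.0
```

{"method": "drive_tool", "body": {"targets": [[0,0,-1,0,0,0,0.65],[0,0,-2,0,0,0,0.65],[0,0,-3,0,0,0,0.65],[0,0,-4,0,0,0,0.65],[0,0,-3.5,0,0,0,0.65]]}}

```text
time_s: 12.1
tcp_pos: [0.618, -0.3003, 0.1674]
ee_rot: [-0.0, 0.999, 0.051, -0.0]
force: [0.9, -1.6, 0.2]
gripper_width: 0.65
gripper_force: 0.0
```

{"method": "drive_tool", "body": {"targets": [[-2.0,-1.1,0,0,0,0,0.65],[-3.4,-1.9,0,0,0,0,0.65],[-3.4,-1.9,0,0,0,0,0.65],[-3.4,-1.9,0,0,0,0,0.65],[-3.4,-2.0,0,0,0,0,0.65]]}}

```text
time_s: 12.52
tcp_pos: [0.4527, -0.2282, 0.1663]
ee_rot: [0.0, 0.999, 0.051, 0.0]
force: [-0.8, -0.1, -0.6]
gripper_width: 0.65
gripper_force: 0.0
```

{"method": "drive_tool", "body": {"targets": [[0,0,0,0,0,0.1,0.65],[0,0,0,0,0,0.095,0.65],[0,0,0,0,0,0,0.65],[0,0,0,0,0,0,0.65]]}}

```text
time_s: 12.85
tcp_pos: [0.4546, -0.2291, 0.1665]
ee_rot: [0.0, 0.999, -0.045, 0.001]
force: [0.6, 0.1, -0.7]
gripper_width: 0.647
gripper_force: 0.0
```

Run:
```python
from h import *
s,p,d,C=shot("w9");print(s["tcp_pos"],s["gripper_width"],s["time_s"])
P=cloud(C,d);layers(P,.453,-.23,.05,[(.02,.028),(.04,.048)]);layers(P,.6175,-.3,.03,[(.015,.05)])
go(s,.453,-.229,.0505)
```

```text
[ 0.45456864 -0.22908489  0.16652801] 0.6468000219643851 12.85
0.02 1646 zmed 0.0233 rect [ 455.9 -231.6] [61.6 57.6] 83.3
0.04 2027 zmed 0.0433 rect [ 453.4 -229.4] [27.5 52.4] 85.7
0.015 435 zmed 0.0227 rect [ 600.2 -298.4] [33.2  9.8] 85.0
to (0.453, -0.229, 0.0505) tool cm [-0.17 -0.   11.6 ] heading -5.19 tilt [ 0.001 -0.001 -1.   ]
```

View pics/w9.png

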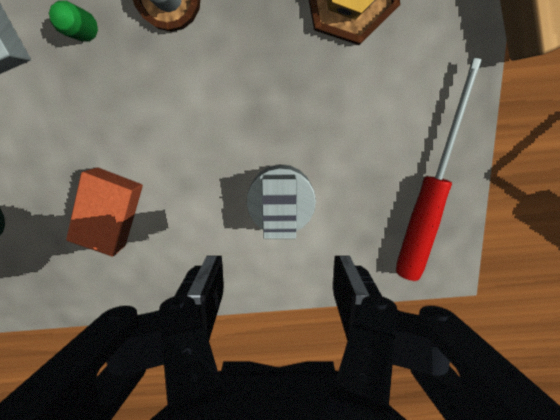

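The bar (279,205) is in line with the jaws and the hex block sits in its tray (350,5). Descending on the bar.

{"method": "drive_tool", "body": {"targets": [[-0.12,0.03,2,0,0,0,0.65],[0,0,3,0,0,0,0.65],[0,0,3,0,0,0,0.6],[0,0,2,0,0,0,0.6],[0,0,1,0,0,0,0.6]]}}

```text
time_s: 13.32
tcp_pos: [0.4522, -0.2285, 0.0533]
ee_rot: [-0.001, 0.999, -0.046, -0.002]
force: [0.2, 0.8, -0.2]
gripper_width: 0.595
gripper_force: 0.0
```

{"method": "drive_tool", "body": {"targets": [[0,0,0.4,0,0,0,0.6],[0,0,0,0,0,0,0.6],[0,0,0,0,0,0,0.6]]}}

```text
time_s: 13.57
tcp_pos: [0.4539, -0.2296, 0.0524]
ee_rot: [0.0, 0.999, -0.046, 0.001]
force: [0.9, -0.2, 0.3]
gripper_width: 0.602
gripper_force: 0.0
```

Run:
```python
from h import *
s,p,d,C=shot("w10");go(s,.4534,-.2294,.052)
P=cloud(C,d);layers(P,.453,-.23,.05,[(.02,.028),(.04,.048)])
```

```text
to (0.4534, -0.2294, 0.052) tool cm [-0.05 -0.01  0.04] heading -5.31 tilt [ 0.001 -0.001 -1.   ]
0.02 3833 zmed 0.0233 rect [ 455.9 -231.7] [60.2 56.5] 81.0
0.04 6484 zmed 0.0434 rect [ 456.9 -226.6] [62.8 58.1] 47.5
```

{"method": "drive_tool", "body": {"targets": [[0,0,0,0,0,0,0.2],[0,0,0,0,0,0,0.0],[0,0,0,0,0,0,0],[0,0,0,0,0,0,0],[0,0,0,0,0,0,0]]}}

```text
time_s: 14.03
tcp_pos: [0.4539, -0.2297, 0.0533]
ee_rot: [0.001, 0.999, -0.046, 0.001]
force: [-1.1, 0.5, 5.7]
gripper_width: 0.306
gripper_force: 59.8
```

{"method": "drive_tool", "body": {"targets": [[0,0,-0.5,0,0,0,0.0],[0,0,-1.5,0,0,0,0.0],[0,0,-2.5,0,0,0,0.0],[0,0,-3,0,0,0,0.0],[0,0,-3,0,0,0,0]]}}

```text
time_s: 14.45
tcp_pos: [0.452, -0.2284, 0.1576]
ee_rot: [-0.001, 0.999, -0.047, -0.001]
force: [0.4, -0.6, -2.2]
gripper_width: 0.307
gripper_force: 59.3
```

Run:
```python
from h import *
s,p,d,C=shot("w11");print(s["gripper_width"],s["gripper_force"],s["force"]);go(s,.6305,.3135,.155)
P=cloud(C,d);layers(P,.453,-.23,.06,[(.018,.028),(.04,.048)]);layers(P,.6175,-.3,.04,[(.015,.05)])
```

```text
0.30662764438865164 59.34765815734863 [ 0.3518994  -0.63291051 -2.18719694]
to (0.6305, 0.3135, 0.155) tool cm [ 12.74 -55.61   0.3 ] heading -5.34 tilt [-0.002  0.001 -1.   ]
0.018 3112 zmed 0.0233 rect [ 460.4 -233. ] [61.2 47.2] 76.9
0.015 91 zmed 0.02 rect [ 597.4 -298.1] [16.1  2.7] 77.3
```

{"method": "drive_tool", "body": {"targets": [[0.4,-1.6,0,0,0,0,0],[0.7,-3.1,0,0,0,0,0],[0.7,-3.1,0,0,0,0,0],[0.7,-3.1,0,0,0,0,0],[0.7,-3.1,0,0,0,0,0]]}}

```text
time_s: 14.92
tcp_pos: [0.4976, -0.0913, 0.157]
ee_rot: [-0.0, 0.999, -0.047, -0.0]
force: [1.2, -0.1, -2.5]
gripper_width: 0.307
gripper_force: 59.6
```

{"method": "drive_tool", "body": {"targets": [[0.7,-3.1,0,0,0,0,0],[0.7,-3.1,0,0,0,0,0],[0.7,-3.1,0,0,0,0,0],[0.7,-3.1,0,0,0,0,0],[0.7,-3.1,0,0,0,0,0]]}}

```text
time_s: 15.33
tcp_pos: [0.5468, 0.0601, 0.1569]
ee_rot: [0.0, 0.999, -0.046, -0.0]
force: [0.8, -0.4, -2.5]
gripper_width: 0.31
gripper_force: 59.6
```

{"method": "drive_tool", "body": {"targets": [[0.7,-3.1,0,0,0,0,0],[0.7,-3.1,0,0,0,0,0],[0.7,-3.1,0,0,0,0,0],[0.7,-3.1,0,0,0,0,0],[0.7,-3.1,0,0,0,0,0]]}}

```text
time_s: 15.75
tcp_pos: [0.5961, 0.211, 0.1567]
ee_rot: [0.0, 0.999, -0.046, -0.0]
force: [0.3, -0.9, -3.3]
gripper_width: 0.307
gripper_force: 59.6
```

{"method": "drive_tool", "body": {"targets": [[0.7,-3.1,0,0,0,0,0],[0.7,-3.1,0,0,0,0,0],[0.7,-3.0,0,0,0,0,0],[0.4,-1.4,0,0,0,0,0],[0,0,0,0,0,-0.1,0]]}}

```text
time_s: 16.17
tcp_pos: [0.6319, 0.317, 0.1563]
ee_rot: [-0.001, 1.0, 0.005, 0.001]
force: [0.5, -0.8, -3.1]
gripper_width: 0.308
gripper_force: 59.7
```

{"method": "drive_tool", "body": {"targets": [[0,0,0,0,0,-0.11,0],[0,0,0,0,0,-0.106,0],[0,0,0,0,0,0,0],[0,0,0,0,0,0,0],[0,0,0,0,0,0,0]]}}

```text
time_s: 16.58
tcp_pos: [0.6309, 0.3125, 0.1566]
ee_rot: [0.0, 0.994, 0.11, -0.0]
force: [-0.8, 0.3, -2.0]
gripper_width: 0.311
gripper_force: 59.7
```

Run:
```python
from h import *
s,p,d,C=shot("w12");print(s["tcp_pos"],s["time_s"],s["joints"].round(2));tray(p,C,(.6305,.3135));go(s,.6305,.3135,.035)
```

```text
[0.63088088 0.31254896 0.15663644] 16.5833 [0.4  0.56 1.33 0.   1.25 1.75]
seen at [277 199]
tray ctr [638.2 313.4] rect [636.1 313.6] [67.8 56. ] 13.3
to (0.6305, 0.3135, 0.035) tool cm [-1.000e-02 -1.000e-01  1.216e+01] heading 12.61 tilt [-0.001 -0.    -1.   ]
```

View pics/w12.png

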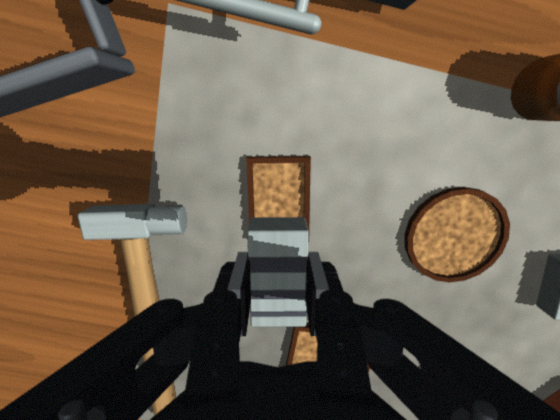

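The bar is held level, in line with its tray (278,200), which the measured far edge puts at (0.630, 0.313). The hammer (185,220) is clear. Lowering.

{"method": "drive_tool", "body": {"targets": [[0,-0.05,2,0,0,0,0],[0,0,3,0,0,0,0],[0,0,3,0,0,0,0],[0,0,2.5,0,0,0,0],[0,0,1.1,0,0,0,0]]}}

```text
time_s: 17.05
tcp_pos: [0.6286, 0.312, 0.037]
ee_rot: [0.001, 0.994, 0.11, -0.003]
force: [-0.9, -0.2, -3.0]
gripper_width: 0.307
gripper_force: 59.6
```

{"method": "drive_tool", "body": {"targets": [[0,0,0.4,0,0,0,0],[0,0,0,0,0,0,0],[0,0,0,0,0,0,0]]}}

```text
time_s: 17.3
tcp_pos: [0.6323, 0.3136, 0.0381]
ee_rot: [-0.0, 0.994, 0.111, 0.001]
force: [0.4, 0.8, -2.7]
gripper_width: 0.307
gripper_force: 59.6
```

{"method": "drive_tool", "body": {"targets": [[0,0,0.2,0,0,0,0],[0,0,0,0,0,0,0]]}}

```text
time_s: 17.47
tcp_pos: [0.6323, 0.3137, 0.0366]
ee_rot: [-0.0, 0.994, 0.111, 0.002]
force: [0.1, -0.4, -2.6]
gripper_width: 0.309
gripper_force: 59.7
```

{"method": "drive_tool", "body": {"targets": [[-0.1,0,0.2,0,0,0,0],[0,0,0,0,0,0,0]]}}

```text
time_s: 17.63
tcp_pos: [0.6301, 0.3131, 0.0335]
ee_rot: [-0.0, 0.994, 0.111, 0.0]
force: [-0.4, -0.2, -3.3]
gripper_width: 0.31
gripper_force: 59.7
```

{"method": "drive_tool", "body": {"targets": [[0,0,0.1,0,0,0,0],[0,0,0,0,0,0,0]]}}

```text
time_s: 17.8
tcp_pos: [0.6301, 0.3131, 0.0333]
ee_rot: [-0.0, 0.994, 0.111, 0.0]
force: [-2.6, -0.8, 4.8]
gripper_width: 0.306
gripper_force: 60.4
```

{"method": "drive_tool", "body": {"targets": [[0,0,0.1,0,0,0,0],[0,0,0,0,0,0,0]]}}

```text
time_s: 17.97
tcp_pos: [0.6301, 0.3131, 0.0334]
ee_rot: [-0.0, 0.994, 0.111, 0.001]
force: [-3.5, -0.8, 9.2]
gripper_width: 0.313
gripper_force: 61.1
```

{"method": "drive_tool", "body": {"targets": [[0,0,-0.1,0,0,0,0.4],[0,0,0,0,0,0,0.5],[0,0,0,0,0,0,0.55],[0,0,0,0,0,0,0.55]]}}

```text
time_s: 18.3
tcp_pos: [0.6303, 0.3131, 0.0318]
ee_rot: [-0.0, 0.994, 0.111, 0.0]
force: [0.0, -0.2, 0.1]
gripper_width: 0.549
gripper_force: 0.0
```

{"method": "drive_tool", "body": {"targets": [[0,0,-1,0,0,0,0.55],[0,0,-2,0,0,0,0.6],[0,0,-3,0,0,0,0.8],[0,0,-3.7,0,0,0,1],[0,0,-3.5,0,0,-0.038,1]]}}

```text
time_s: 18.72
tcp_pos: [0.6297, 0.3128, 0.1651]
ee_rot: [0.0, 0.991, 0.13, -0.001]
force: [0.4, 1.3, 1.0]
gripper_width: 0.989
gripper_force: 0.0
```

{"method": "drive_tool", "body": {"targets": [[-0.4,1.5,0,0,0,0,1],[-0.7,3.0,0,0,0,0,1],[-0.7,3,0,0,0,0,1],[-0.7,3,0,0,0,0,1],[-0.7,3,0,0,0,0,1]]}}

```text
time_s: 19.13
tcp_pos: [0.6339, 0.1731, 0.1645]
ee_rot: [0.0, 0.991, 0.13, 0.0]
force: [-0.1, -0.4, -0.4]
gripper_width: 0.999
gripper_force: 0.0
```

{"method": "drive_tool", "body": {"targets": [[-0.7,3.0,0,0,0,0,1],[-0.7,3.0,0,0,0,0,1],[-0.7,3,0,0,0,0,1],[-0.7,3,0,0,0,0,1],[-0.7,3,0,0,0,0,1]]}}

```text
time_s: 19.55
tcp_pos: [0.6388, 0.0188, 0.1643]
ee_rot: [0.0, 0.992, 0.13, 0.0]
force: [-0.4, 0.0, 0.2]
gripper_width: 1.0
gripper_force: 0.0
```

{"method": "drive_tool", "body": {"targets": [[-0.6,1.5,0,0,0,0,1],[0,0,0,0,0,0,1],[0,0,0,0,0,0,1]]}}

```text
time_s: 19.8
tcp_pos: [0.6369, 0.0033, 0.1641]
ee_rot: [-0.0, 0.992, 0.129, 0.0]
force: [0.1, 0.4, 0.4]
gripper_width: 1.0
gripper_force: 0.0
```

Run:
```python
from h import *
s,p,d,C=shot("w13");print(s["tcp_pos"],s["gripper_width"],s["time_s"])
P=cloud(C,d);layers(P,.612,.004,.05,[(.02,.028),(.04,.048)]);go(s,.612,.0043,.0248)
hsv=cv2.cvtColor(p,cv2.COLOR_RGB2HSV)
for nm,lo,hi in(("green",50,75),("brown",2,14),("pink",155,175)):
    m=(hsv[...,0]>=lo)&(hsv[...,0]<=hi)&(hsv[...,1]>100)&(P[...,2]>.008)&(P[...,2]<.04)&(abs(P[...,0]-.62)<.1)&(abs(P[...,1])<.11)
    if m.sum()>10:print(nm,m.sum(),P[m].min(0).round(3),P[m].max(0).round(3))
p,d=eyes.read_camera("top");P=cloud(cam("top"),d)
layers(P,.6303,.3133,.042,[(.018,.035)]);layers(P,.617,-.3,.035,[(.018,.035)])
```

```text
[0.63691298 0.00329336 0.16413258] 1.0003405673424948 19.8
0.02 4095 zmed 0.0232 rect [612.1   4.4] [60.5 60. ] 15.4
to (0.612, 0.0043, 0.0248) tool cm [-2.39 -0.73 13.93] heading 14.8 tilt [ 0.  0. -1.]
green 598 [ 0.602 -0.093  0.008] [ 0.624 -0.07   0.031]
brown 960 [ 0.597 -0.088  0.008] [0.686 0.11  0.03 ]
pink 539 [0.699 0.008 0.022] [0.72  0.03  0.031]
0.018 238 zmed 0.0245 rect [629.8 314.7] [52.5 29.3] 13.5
0.018 244 zmed 0.0245 rect [ 618.3 -299.5] [38.7 44.7] 35.4
```

Bar and hex block are in their trays (tops at 24.5 mm, positions good). The green look-alike is about 19 mm clear of the finger's path, so I'll go down on the square block.

{"method": "drive_tool", "body": {"targets": [[-2.4,-0.73,0,0,0,0,1],[0,0,2,0,0,0,1],[0,0,3,0,0,0,1],[0,0,3,0,0,0,1],[0,0,2,0,0,0,1]]}}

```text
time_s: 20.32
tcp_pos: [0.6108, 0.0071, 0.0619]
ee_rot: [-0.0, 0.991, 0.131, -0.001]
force: [-0.6, -0.8, 0.1]
gripper_width: 1.001
gripper_force: 0.0
```

{"method": "drive_tool", "body": {"targets": [[0,0,1,0,0,0,1],[0,0,0,0,0,0,1],[0,0,0,0,0,0,1]]}}

```text
time_s: 20.57
tcp_pos: [0.6121, 0.0061, 0.0538]
ee_rot: [-0.0, 0.991, 0.131, -0.0]
force: [-0.1, -0.5, 0.0]
gripper_width: 1.0
gripper_force: 0.0
```

Run:
```python
from h import *
s,p,d,C=shot("w14");go(s,.612,.0043,.0248)
```

```text
to (0.612, 0.0043, 0.0248) tool cm [-0.06  0.17  2.9 ] heading 15.01 tilt [-0.  0. -1.]
```

View pics/w14.png

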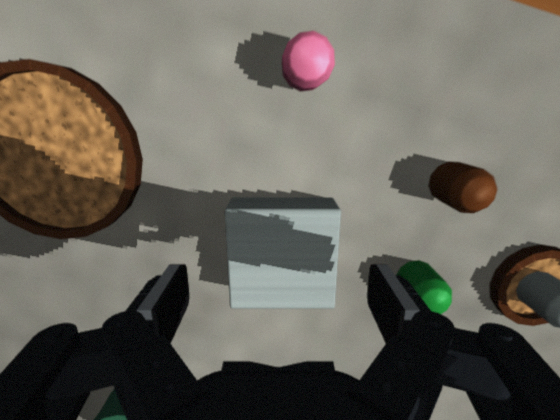

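The square block (283,255) is in line with the jaws; the centre is about 1.5 mm to the right. I'll correct that and go down.

{"method": "drive_tool", "body": {"targets": [[0,0.15,1,0,0,0,1],[0,0,1,0,0,0,1],[0,0,0.7,0,0,0,1],[0,0,0,0,0,0,1],[0,0,0,0,0,0,1]]}}

```text
time_s: 21.03
tcp_pos: [0.6116, 0.0037, 0.0261]
ee_rot: [-0.0, 0.992, 0.13, -0.001]
force: [0.2, 0.2, -0.0]
gripper_width: 1.002
gripper_force: 0.0
```

Run:
```python
from h import *
s,p,d,C=shot("w15");go(s,.612,.0043,.0248);print(s["force"])
P=cloud(C,d);hsv=cv2.cvtColor(p,cv2.COLOR_RGB2HSV)
m=(hsv[...,0]>=50)&(hsv[...,0]<=75)&(hsv[...,1]>100)&(P[...,2]>.008)&(P[...,2]<.04)&(abs(P[...,0]-.62)<.05)&(abs(P[...,1]+.08)<.05)
print("green",P[m].min(0).round(3),P[m].max(0).round(3))
```

```text
to (0.612, 0.0043, 0.0248) tool cm [ 0.06 -0.05  0.13] heading 14.93 tilt [-0.002  0.    -1.   ]
[ 0.18108189  0.16164287 -0.04342567]
green [ 0.613 -0.091  0.008] [ 0.633 -0.035  0.04 ]
```

{"method": "drive_tool", "body": {"targets": [[0,0,0.05,0,0,0,0.5],[0,0,0,0,0,0,0],[0,0,0,0,0,0,0],[0,0,0,0,0,0,0],[0,0,0,0,0,0,0]]}}

```text
time_s: 21.5
tcp_pos: [0.6125, 0.0039, 0.0271]
ee_rot: [-0.0, 0.992, 0.13, 0.0]
force: [-1.8, 0.3, 5.5]
gripper_width: 0.684
gripper_force: 68.0
```

{"method": "drive_tool", "body": {"targets": [[0,0,-0.3,0,0,0,0],[0,0,-1.2,0,0,0,0],[0,0,-2.5,0,0,0,0],[0,0,-3,0,0,0,0],[0,0,-3,0,0,0,0]]}}

```text
time_s: 21.92
tcp_pos: [0.6105, 0.0037, 0.126]
ee_rot: [-0.0, 0.992, 0.13, -0.002]
force: [0.9, -0.4, -6.9]
gripper_width: 0.684
gripper_force: 67.3
```

Run:
```python
from h import *
s,p,d,C=shot("w16");go(s,.461,.2205,.13);print(s["force"],s["gripper_width"],s["gripper_force"])
```

```text
to (0.461, 0.2205, 0.13) tool cm [ -8.86 -24.8   -0.33] heading 14.95 tilt [-0.005  0.    -1.   ]
[ 0.94061529 -0.36913357 -6.87385622] 0.6841461730800777 67.27226972579956
```

{"method": "drive_tool", "body": {"targets": [[-0.5,-1.4,-0.2,0,0,0,0],[-1,-2.8,-0.3,0,0,0,0],[-1,-2.8,0,0,0,0,0],[-1,-2.8,0,0,0,0,0],[-1,-2.8,0,0,0,0,0]]}}

```text
time_s: 22.38
tcp_pos: [0.534, 0.1145, 0.1302]
ee_rot: [-0.0, 0.992, 0.13, -0.001]
force: [-0.9, 0.9, -6.3]
gripper_width: 0.684
gripper_force: 67.4
```

{"method": "drive_tool", "body": {"targets": [[-1,-2.8,0,0,0,0,0],[-1,-2.8,0,0,0,0,0],[-1,-2.8,0,0,0,0,0],[-1,-2.6,0,0,0,0,0],[-0.45,-1.2,0,0,0,0.1,0]]}}

```text
time_s: 22.8
tcp_pos: [0.4576, 0.2221, 0.1301]
ee_rot: [-0.0, 0.997, 0.081, -0.002]
force: [0.5, -0.4, -6.9]
gripper_width: 0.686
gripper_force: 67.5
```

{"method": "drive_tool", "body": {"targets": [[0,0,0,0,0,0.103,0],[0,0,0,0,0,0,0],[0,0,0,0,0,0,0],[0,0,0,0,0,0,0]]}}

```text
time_s: 23.13
tcp_pos: [0.4617, 0.2199, 0.1308]
ee_rot: [0.0, 1.0, 0.03, -0.0]
force: [-0.4, -0.4, -7.0]
gripper_width: 0.685
gripper_force: 67.5
```

Run:
```python
from h import *
s,p,d,C=shot("w17");go(s,.461,.2205,.0305);print(s["tcp_pos"],s["force"],s["gripper_force"]);tray(p,C,(.50,.215))
```

```text
to (0.461, 0.2205, 0.0305) tool cm [-0.05 -0.07 10.03] heading 3.44 tilt [-0.001 -0.001 -1.   ]
[0.46165133 0.21987016 0.13084322] [-0.38994493 -0.42426621 -7.04857013] 67.46036052703857
seen at [287 162]
tray ctr [482.3 219.7] rect [482.4 219.8] [45.9 90. ] 3.4
```

View pics/w17.png

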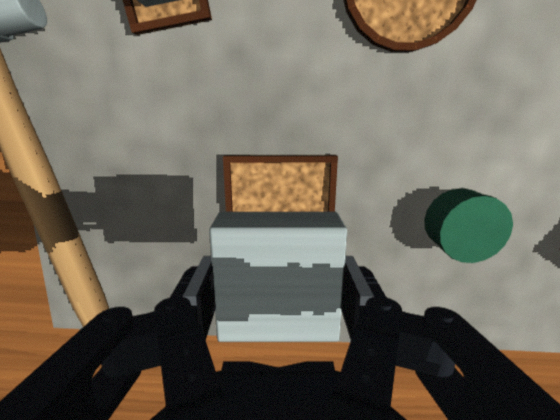

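The square block is level and in line with its tray (280,185); the tray's far edge puts its centre at (0.4605, 0.219). Lowering.

{"method": "drive_tool", "body": {"targets": [[-0.12,0.07,2,0,0,0,0],[0,0,3,0,0,0,0],[0,0,2.5,0,0,0,0],[0,0,1.5,0,0,0,0],[0,0,0.5,0,0,0,0]]}}

```text
time_s: 23.6
tcp_pos: [0.4593, 0.2182, 0.0338]
ee_rot: [0.001, 1.0, 0.029, -0.002]
force: [-0.3, -0.5, -6.6]
gripper_width: 0.686
gripper_force: 67.3
```

{"method": "drive_tool", "body": {"targets": [[0,0,0,0,0,0,0],[0,0,0,0,0,0,0]]}}

```text
time_s: 23.77
tcp_pos: [0.4615, 0.2194, 0.0366]
ee_rot: [-0.0, 1.0, 0.029, 0.0]
force: [0.1, -0.0, -6.3]
gripper_width: 0.688
gripper_force: 67.4
```

{"method": "drive_tool", "body": {"targets": [[0,0,0.2,0,0,0,0],[0,0,0,0,0,0,0]]}}

```text
time_s: 23.93
tcp_pos: [0.4618, 0.2198, 0.0353]
ee_rot: [-0.0, 1.0, 0.029, 0.001]
force: [0.5, -0.1, -6.0]
gripper_width: 0.684
gripper_force: 67.5
```

{"method": "drive_tool", "body": {"targets": [[0,0,0.1,0,0,0,0],[0,0,0,0,0,0,0]]}}

```text
time_s: 24.1
tcp_pos: [0.4611, 0.2197, 0.034]
ee_rot: [-0.0, 1.0, 0.029, 0.001]
force: [-0.1, 0.2, -7.0]
gripper_width: 0.686
gripper_force: 67.5
```

{"method": "drive_tool", "body": {"targets": [[0,0,0.2,0,0,0,0],[0,0,0,0,0,0,0]]}}

```text
time_s: 24.27
tcp_pos: [0.4607, 0.2196, 0.0314]
ee_rot: [-0.0, 1.0, 0.029, 0.0]
force: [-1.2, -0.6, -7.3]
gripper_width: 0.68
gripper_force: 67.5
```

{"method": "drive_tool", "body": {"targets": [[0,0,0.1,0,0,0,0],[0,0,0,0,0,0,0]]}}

```text
time_s: 24.43
tcp_pos: [0.4606, 0.2195, 0.0311]
ee_rot: [-0.0, 1.0, 0.029, 0.0]
force: [-1.9, -0.6, 3.3]
gripper_width: 0.685
gripper_force: 68.4
```

{"method": "drive_tool", "body": {"targets": [[0,0,0.1,0,0,0,0],[0,0,0,0,0,0,0]]}}

```text
time_s: 24.6
tcp_pos: [0.4607, 0.2196, 0.031]
ee_rot: [-0.0, 1.0, 0.029, 0.0]
force: [-5.0, -0.7, 12.2]
gripper_width: 0.682
gripper_force: 69.7
```

{"method": "drive_tool", "body": {"targets": [[0,0,-0.15,0,0,0,0.8],[0,0,0,0,0,0,0.85],[0,0,0,0,0,0,0.9],[0,0,0,0,0,0,0.9]]}}

```text
time_s: 24.93
tcp_pos: [0.4612, 0.2197, 0.031]
ee_rot: [-0.0, 1.0, 0.029, 0.001]
force: [1.0, -0.2, -0.5]
gripper_width: 0.902
gripper_force: 0.0
```

{"method": "drive_tool", "body": {"targets": [[0,0,-1,0,0,0,0.9],[0,0,-2,0,0,0,1],[0,0,-3,0,0,0,1],[0,0,-4,0,0,0,1],[0,0,-3.5,0,0,0,1]]}}

```text
time_s: 25.35
tcp_pos: [0.4603, 0.2194, 0.1678]
ee_rot: [0.0, 1.0, 0.029, -0.0]
force: [2.5, 0.0, -0.4]
gripper_width: 0.998
gripper_force: 0.0
```

{"method": "drive_tool", "body": {"targets": [[-0.2,1.5,0,0,0,0,1],[-0.2,3,0,0,0,0,1],[-0.2,3,0,0,0,0,1],[-0.2,3,0,0,0,0,1],[-0.2,3,0,0,0,0,1]]}}

```text
time_s: 25.77
tcp_pos: [0.4583, 0.0831, 0.1666]
ee_rot: [-0.0, 1.0, 0.029, 0.0]
force: [0.7, 0.4, 0.2]
gripper_width: 1.003
gripper_force: 0.0
```

{"method": "drive_tool", "body": {"targets": [[-0.2,3,0,0,0,0,1],[-0.2,3,0,0,0,0,1],[-0.2,3,0,0,0,0,1],[-0.2,3,0,0,0,0,1],[-0.2,3,0,0,0,0,1]]}}

```text
time_s: 26.18
tcp_pos: [0.4569, -0.0676, 0.1665]
ee_rot: [0.0, 1.0, 0.029, 0.0]
force: [0.1, 0.3, 0.4]
gripper_width: 0.995
gripper_force: 0.0
```

{"method": "drive_tool", "body": {"targets": [[-0.2,3,0,0,0,0,1],[-0.2,3,0,0,0,0,1],[-0.2,3,0,0,0,0,1],[-0.2,3,0,0,0,0,1],[-0.5,1.3,0,0,0,0,1]]}}

```text
time_s: 26.6
tcp_pos: [0.4531, -0.2036, 0.1667]
ee_rot: [0.001, 1.0, 0.028, 0.001]
force: [1.4, -0.4, -0.1]
gripper_width: 1.003
gripper_force: 0.0
```

{"method": "drive_tool", "body": {"targets": [[0,0,0,0,0,0,1],[0,0,0,0,0,0,1]]}}

```text
time_s: 26.77
tcp_pos: [0.4516, -0.2001, 0.1661]
ee_rot: [-0.0, 1.0, 0.028, -0.0]
force: [0.5, 0.5, -0.7]
gripper_width: 0.997
gripper_force: 0.0
```

Run:
```python
from h import *
s,p,d,C=shot("w18");print(s["tcp_pos"],s["time_s"])
P=cloud(C,d);layers(P,.454,-.23,.045,[(.02,.028)])
Q=P[(abs(P[...,0]-.454)<.045)&(abs(P[...,1]+.23)<.045)];q=Q[(Q[:,2]>.02)&(Q[:,2]<.028)]
c,r=cv2.minEnclosingCircle((q[:,:2]*1000).astype(np.float32));print("circle",c,r);go(s,c[0]/1000,c[1]/1000,.0245)
p,d=eyes.read_camera("top");P=cloud(cam("top"),d);layers(P,.4605,.22,.048,[(.02,.04)])
```

```text
[ 0.45155235 -0.20014247  0.16607851] 26.7667
0.02 3613 zmed 0.0232 rect [ 453.6 -231. ] [61.  60.5] 3.9
circle (453.42437744140625, -231.23196411132812) 30.977191925048828
to (0.45342437744140623, -0.23123196411132813, 0.0245) tool cm [1.000e-02 3.120e+00 1.416e+01] heading 3.18 tilt [-0.     0.001 -1.   ]
0.02 646 zmed 0.0287 rect [460.3 221. ] [60.  61.5] 3.2
```

The square block sits in its tray (top at 28.7 mm). The round block measures 31 mm radius at (0.4535, -0.231).

{"method": "drive_tool", "body": {"targets": [[0,1.6,0,0,0,0,1],[0,1.5,0,0,0,0,1],[0,0,3,0,0,0,1],[0,0,3,0,0,0,1],[0,0,3,0,0,0,1]]}}

```text
time_s: 27.28
tcp_pos: [0.4548, -0.231, 0.0757]
ee_rot: [0.001, 1.0, 0.029, 0.001]
force: [0.0, -0.8, -0.2]
gripper_width: 1.002
gripper_force: 0.0
```

{"method": "drive_tool", "body": {"targets": [[0,0,2,0,0,0,1],[0,0,0,0,0,0,1],[0,0,0,0,0,0,1]]}}

```text
time_s: 27.53
tcp_pos: [0.4532, -0.2299, 0.0551]
ee_rot: [-0.001, 1.0, 0.029, -0.001]
force: [0.1, -0.4, 0.3]
gripper_width: 0.997
gripper_force: 0.0
```

Run:
```python
from h import *
s,p,d,C=shot("w19");print(s["tcp_pos"],s["force"])
P=cloud(C,d);Q=P[(abs(P[...,0]-.454)<.045)&(abs(P[...,1]+.23)<.036)];q=Q[(Q[:,2]>.02)&(Q[:,2]<.028)]
c,r=cv2.minEnclosingCircle((q[:,:2]*1000).astype(np.float32));print("circle",c,r);go(s,c[0]/1000,c[1]/1000,.025)
```

```text
[ 0.45323704 -0.22990625  0.05506253] [ 0.08675455 -0.38293615  0.28365142]
circle (453.3130187988281, -231.3388671875) 31.126224517822266
to (0.4533130187988281, -0.2313388671875, 0.025) tool cm [0.01 0.15 3.01] heading 3.36 tilt [-0.002  0.002 -1.   ]
```

View pics/w19.png

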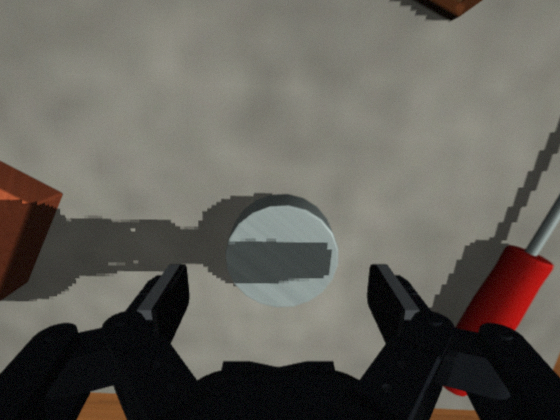

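The round block (283,255) is between the jaws and the screwdriver (470,320) is about 40 mm clear. Go down, close and lift.

{"method": "drive_tool", "body": {"targets": [[0,0.13,1,0,0,0,1],[0,0,1,0,0,0,1],[0,0,0.9,0,0,0,1],[0,0,0,0,0,0,1],[0,0,0,0,0,0,1]]}}

```text
time_s: 28.0
tcp_pos: [0.4532, -0.2316, 0.0263]
ee_rot: [-0.0, 1.0, 0.029, -0.001]
force: [0.6, 0.5, 0.7]
gripper_width: 0.999
gripper_force: 0.0
```

{"method": "drive_tool", "body": {"targets": [[0,0,0,0,0,0,0.5],[0,0,0,0,0,0,0],[0,0,0,0,0,0,0],[0,0,0,0,0,0,0],[0,0,0,0,0,0,0]]}}

```text
time_s: 28.42
tcp_pos: [0.4539, -0.2318, 0.0279]
ee_rot: [-0.0, 1.0, 0.029, 0.0]
force: [-0.4, 1.5, 7.2]
gripper_width: 0.696
gripper_force: 63.1
```

{"method": "drive_tool", "body": {"targets": [[0,0,-0.3,0,0,0,0],[0,0,-1.2,0,0,0,0],[0,0,-2.5,0,0,0,0],[0,0,-3.5,0,0,0,0],[0,0,-3.5,0,0,0,0]]}}

```text
time_s: 28.83
tcp_pos: [0.4521, -0.231, 0.1366]
ee_rot: [-0.001, 1.0, 0.029, -0.002]
force: [2.1, -0.1, -5.5]
gripper_width: 0.697
gripper_force: 66.9
```

Run:
```python
from h import *
s,p,d,C=shot("w20");go(s,.6325,.142,.14);print(s["force"],s["gripper_width"],s["gripper_force"])
```

```text
to (0.6325, 0.142, 0.14) tool cm [ 20.17 -36.19  -0.32] heading 3.31 tilt [-0.004  0.002 -1.   ]
[ 2.05258928 -0.11381835 -5.46782341] 0.6970127197392674 66.9425390381366
```

{"method": "drive_tool", "body": {"targets": [[0.7,-1.3,0,0,0,0,0],[1.5,-2.7,0,0,0,0,0],[1.5,-2.7,0,0,0,0,0],[1.5,-2.7,0,0,0,0,0],[1.5,-2.7,0,0,0,0,0]]}}

```text
time_s: 29.3
tcp_pos: [0.5132, -0.106, 0.1363]
ee_rot: [-0.0, 1.0, 0.029, -0.001]
force: [0.7, 0.6, -4.6]
gripper_width: 0.692
gripper_force: 67.0
```

{"method": "drive_tool", "body": {"targets": [[1.5,-2.7,0,0,0,0,0],[1.5,-2.7,0,0,0,0,0],[1.5,-2.7,0,0,0,0,0],[1.5,-2.7,0,0,0,0,0],[1.5,-2.7,0,0,0,0,0]]}}

```text
time_s: 29.72
tcp_pos: [0.5803, 0.0333, 0.136]
ee_rot: [0.0, 1.0, 0.029, -0.001]
force: [-0.0, -0.1, -4.0]
gripper_width: 0.697
gripper_force: 67.0
```

{"method": "drive_tool", "body": {"targets": [[1.5,-2.7,0,0,0,0,0],[1.5,-2.7,0,0,0,0,0],[1.5,-2.7,0,0,0,0,0],[0.8,-2.0,0,0,0,0,0],[0.0,-0.5,0,0,0,0,0]]}}

```text
time_s: 30.13
tcp_pos: [0.6289, 0.1447, 0.1359]
ee_rot: [-0.001, 1.0, 0.03, 0.001]
force: [0.4, 0.5, -5.1]
gripper_width: 0.694
gripper_force: 67.0
```

{"method": "drive_tool", "body": {"targets": [[0,0,0,0,0,0,0],[0,0,0,0,0,0,0],[0,0,0,0,0,0,0]]}}

```text
time_s: 30.38
tcp_pos: [0.6263, 0.1396, 0.1361]
ee_rot: [0.0, 1.0, 0.029, -0.001]
force: [-0.7, -0.5, -5.1]
gripper_width: 0.699
gripper_force: 67.0
```

Run:
```python
from h import *
s,p,d,C=shot("w21");go(s,.6325,.142,.0305);print(s["tcp_pos"],s["force"],s["gripper_force"]);tray(p,C,(.667,.142))
```

```text
to (0.6325, 0.142, 0.0305) tool cm [ 0.65 -0.22 10.56] heading 3.29 tilt [-0.002 -0.001 -1.   ]
[0.62634907 0.13957754 0.13608073] [-0.6754713  -0.54051069 -5.0585758 ] 66.98284945450723
seen at [278 157]
tray ctr [639.2 140.3] rect [642.6 140.4] [71.6 93.8] 3.3
```

View pics/w21.png

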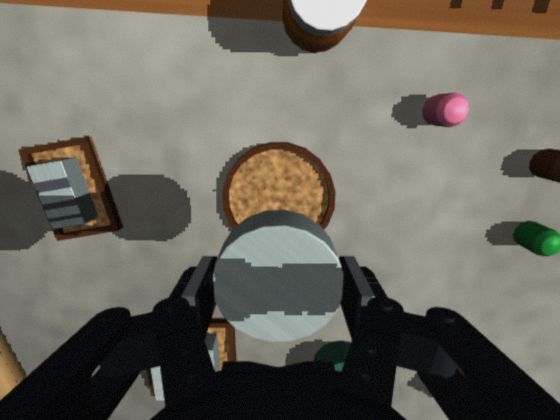

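The round block is level; its tray (278,195) has its centre at (0.632, 0.141), so I'll shift and lower. The bar in its tray (60,190) looks good.

{"method": "drive_tool", "body": {"targets": [[0.58,-0.12,2,0,0,0,0],[0,0,3,0,0,0,0],[0,0,2.7,0,0,0,0],[0,0,1.5,0,0,0,0],[0,0,0.6,0,0,0,0]]}}

```text
time_s: 30.85
tcp_pos: [0.6306, 0.1404, 0.0358]
ee_rot: [0.001, 1.0, 0.028, -0.003]
force: [-1.5, 0.9, -5.8]
gripper_width: 0.692
gripper_force: 66.9
```

{"method": "drive_tool", "body": {"targets": [[0,0,0,0,0,0,0],[0,0,0,0,0,0,0]]}}

```text
time_s: 31.02
tcp_pos: [0.6337, 0.1415, 0.0393]
ee_rot: [0.0, 1.0, 0.028, 0.0]
force: [1.0, 0.4, -5.3]
gripper_width: 0.697
gripper_force: 67.0
```

{"method": "drive_tool", "body": {"targets": [[0,0,0.2,0,0,0,0],[0,0,0,0,0,0,0]]}}

```text
time_s: 31.18
tcp_pos: [0.6345, 0.1422, 0.0383]
ee_rot: [-0.0, 1.0, 0.029, 0.002]
force: [-0.7, 0.5, -5.5]
gripper_width: 0.696
gripper_force: 67.0
```

{"method": "drive_tool", "body": {"targets": [[0,0,0.1,0,0,0,0],[0,0,0,0,0,0,0]]}}

```text
time_s: 31.35
tcp_pos: [0.6337, 0.1423, 0.0367]
ee_rot: [-0.0, 1.0, 0.029, 0.001]
force: [-0.5, 0.7, -4.4]
gripper_width: 0.696
gripper_force: 67.0
```

{"method": "drive_tool", "body": {"targets": [[0,0,0.4,0,0,0,0],[0,0,0,0,0,0,0]]}}

```text
time_s: 31.52
tcp_pos: [0.6338, 0.1424, 0.032]
ee_rot: [-0.0, 1.0, 0.029, 0.001]
force: [0.5, 0.1, -3.7]
gripper_width: 0.693
gripper_force: 67.1
```

{"method": "drive_tool", "body": {"targets": [[0,0,0.1,0,0,0,0],[0,0,0,0,0,0,0]]}}

```text
time_s: 31.68
tcp_pos: [0.6338, 0.1424, 0.032]
ee_rot: [-0.0, 1.0, 0.029, 0.001]
force: [-1.5, -0.5, 3.7]
gripper_width: 0.694
gripper_force: 67.7
```

{"method": "drive_tool", "body": {"targets": [[0,0,0.1,0,0,0,0],[0,0,0,0,0,0,0]]}}

```text
time_s: 31.85
tcp_pos: [0.6338, 0.1424, 0.0319]
ee_rot: [-0.0, 1.0, 0.029, 0.001]
force: [-2.1, -0.9, 8.9]
gripper_width: 0.697
gripper_force: 68.5
```

Contact. Release, lift, back away and check.

{"method": "drive_tool", "body": {"targets": [[0,0,-0.15,0,0,0,0.8],[0,0,0,0,0,0,0.9],[0,0,0,0,0,0,0.9],[0,0,0,0,0,0,0.9]]}}

```text
time_s: 32.18
tcp_pos: [0.6334, 0.1423, 0.0312]
ee_rot: [0.0, 1.0, 0.029, 0.0]
force: [-0.4, 0.1, -0.6]
gripper_width: 0.903
gripper_force: 0.0
```

{"method": "drive_tool", "body": {"targets": [[0,0,-1,0,0,0,0.9],[0,0,-2,0,0,0,0.9],[0,0,-3,0,0,0,0.9],[0,0,-4,0,0,0,0.9],[0,0,-4,0,0,0,0.9]]}}

```text
time_s: 32.6
tcp_pos: [0.6322, 0.1421, 0.1721]
ee_rot: [0.0, 1.0, 0.029, -0.001]
force: [0.3, 0.5, 0.6]
gripper_width: 0.902
gripper_force: 0.0
```

{"method": "drive_tool", "body": {"targets": [[-2,2,-2,0,0,0,0.9],[-2,2,-2,0,0,0,0.9],[-2,2,-1,0,0,0,0.9],[0,0,0,0,0,0,0.9],[0,0,0,0,0,0,0.9]]}}

```text
time_s: 33.02
tcp_pos: [0.5764, 0.0781, 0.2231]
ee_rot: [-0.0, 1.0, 0.028, 0.001]
force: [0.3, 0.2, 0.4]
gripper_width: 0.901
gripper_force: 0.0
```

Run:
```python
from h import *
print(get_state()["tcp_pos"],get_state()["time_s"])
s,wp,wd,C=shot("w22")
P=cloud(C,wd);layers(P,.632,.141,.05,[(.018,.04)])
o,d=eyes.read_camera("side")
P=cloud(cam("side"),d)
for n,x,y,w in(("stake",.628,-.155,.022),("hex",.6175,-.3,.035),("bar",.6303,.313,.042),("square",.4605,.22,.05),("round",.632,.141,.05)):
    print(n);layers(P,x,y-.004,w,[(.018,.05)])
cv2.imwrite("pics/end.png",o[:,:,::-1])
```

```text
[0.57642285 0.0780673  0.22312584] 33.0167
0.018 3113 zmed 0.0273 rect [633.  142.3] [60.8 60.8] 2.4
stake
0.018 188 zmed 0.0289 rect [ 624.2 -160.8] [20.9 21.9] 47.3
hex
0.018 765 zmed 0.0227 rect [ 617.7 -303.1] [41.2 45.3] 35.8
bar
0.018 171 zmed 0.0217 rect [627.9 309.8] [53.  32.1] 10.3
square
0.018 526 zmed 0.0258 rect [458.9 216.7] [59.7 65.8] 3.1
round
0.018 496 zmed 0.0259 rect [631.7 138.9] [60.3 61.8] 24.7
```

View pics/end.png

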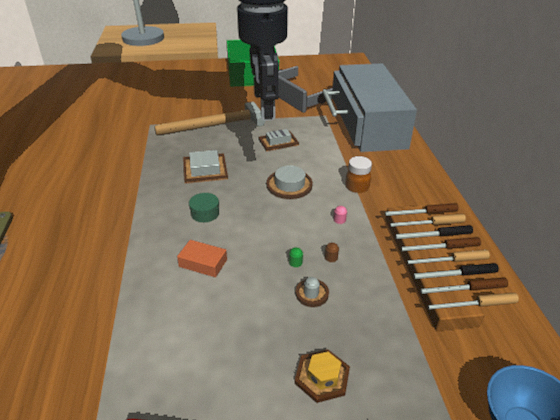

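All five pieces stand in their trays: bar (279,138), square (205,162), round (290,180), stake (312,288), hex (323,370). The gripper is clear.

```bash
python3 -c "
from cell import env
print(env.job_done())"
```

```text
the job is handed in; nothing more can be done
None
```

All five pieces stand upright and free in their matching trays, each set down gently with the gripper clear; the job was handed in after about 33 s of robot time.

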